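# Drift a busbar hole into line and fit its bolt

### The arm

A 6-joint arm with a two-finger parallel gripper is mounted at the origin on the work surface. World frame = base frame: x ahead of the robot, y to its left, z up, the work surface at z = 0. Lengths are in m, angles in rad, forces in N, time in s.
With the tool pointing down it reaches from about 0.225 to 0.875 m from the base axis. Payload 3.4 kg.
Tool frame: the origin (TCP) lies at the very end of the fingers, on their centre line; the grasp point (between the pads) lies behind it (manip.tcp_to_grasp is the z of the grasp point in the tool frame, in m); z points along the fingers, y is the direction in which the jaws open and shut (so a half turn about z gives the same grasp; the last joint's range is limited). The gripper opens to 85 mm and grips with 20 to 120 N. Pads are 22 mm wide; open, the fingers measure 114 mm over their backs; the gripper's body (76 mm by 85 mm) begins 54 mm behind the grasp point. The pads swing forward as they close: fully open they stand 13 mm farther back than shut.
Start: joints at [-1.35, 0.276, 1.505, -0, 1.361, -0.121], TCP at [0.193, -0.542, 0.231] pointing down, gripper open.
Joint ranges: [-2.89, 2.89], [-0.75, 2.08], [0.22, 2.7], [-1.18, 4.32], [0.11, 2.71], [-2.7, 2.7]. Speed limits (rad/s): [2.57, 2.57, 3.14, 3.14, 3.14, 3.14].

### API

Orientations are given as a unit quaternion [w, x, y, z].
In Python, from rig import manip, eyes gives the robot as it stands.
- The arm moves only by the tool servo_tool, never from a script. Its argument "increments" is a list of rows, each an object with "slide": the shift along the tool's x, y, z in m, a list of three; "spin": the turn about the tool's z in degrees. A call has 1 to 8 rows; each row shifts and turns the commanded pose from where the row before left it, along the tool's axes as they then stand; what a row does not reach is not made up. A row lasts 1/10 s, in which the tool goes at most 50 mm and 8.59 degrees, less where a joint would pass 70% of its speed; a pose out of reach is approached as far as the arm can. A call is refused whole if a number of a shift passes 0.05 or a number of a turn 8.59, either way. A call with a gripper value outside its range is refused whole. "hand" is the opening, from 0 (shut) to 1 (fully open), set as the call begins (left out, the last holds). The fingers move at their own pace and stop on an object; "newtons" is the grip in N (left out, the last holds). Time passes only in rows, so rows that do not move let the fingers close. It gives the time, the measured TCP pose, the force and the opening at its end, in the units of the state.
- manip.get_state(): the state, without advancing time (a new reading comes with each control period).
- eyes.get_image(name): name is "side" or "top" or "wrist"; returns the picture (400x640x3 uint8, blue, green, red); there is no depth.
- eyes.calibration(name): a dict with "fx", "fy", "cx", "cy" (pixels), "rvec" (rotation vector, rad) and "tvec" (3), from world to camera coordinates, as OpenCV has them; the wrist camera has in their place "hand_eye" (4x4, takes a point from camera to tool coordinates, whose origin is the TCP and whose axes are the flange's). Camera axes: x right, y down, z forward; pixel columns grow to the right and rows downward; lengths in m; the calibration is good to about 2 mm. A picture is of the moment at which its call begins: read the wrist's pose just before it. calibration takes no time and is no camera call.
- manip.sign_off(): hands the job in, once; it reports no verdict.
The state is a dict: "clock": time; "qpos": joint angles; "qd": joint speeds; "effort": joint torques, N m; "position": TCP position; "ee_rot": TCP orientation; "contact_force": force on the tool from outside, world axes, zero at the start; "moment": the same for the moment, N m; "width": finger opening in m.
Only numpy, scipy, OpenCV 4.12 (cv2) and the standard library are available. Lean on these libraries where they do the work, as an engineer would, in place of code of your own. Each camera call takes 0.05 s, during which the arm holds its last target.

### The job

The copper busbar on the sloping battery module cannot be bolted because the loose nut plate under its open hole has slipped off centre. Gently, without forcing it, feel the yellow-handled tapered drift through both holes and push it down to its collar to bring them into line, put the drift back upright in a hole of the black tool block, then fit the orange-capped bolt fully home in the busbar hole and let go. Leave the grey punch and everything else on the bench where it is.

Things in the scene. Friction and masses are not known exactly. Their poses are not given: they have to be found in the camera images.
- module: Blue battery module fixed on a cradle that slopes 30 degrees up and away from the robot; origin on the bench below the open bolt hole of its busbar. About 170 by 280 mm.
- link: Copper busbar on the module, 44 mm (its x) by 160 mm (its y), 8 mm thick. Origin: centre of the mouth of its open bolt hole, on its upper face, 130 mm above the bench. z: the hole's axis, up out of the hole, leaning 30 degrees from vertical towards the robot's side; x: up the slope; y: along the busbar. The hole is 14 mm wide, straight through. Around it nothing within 75 mm rises above this face.
- nut_top (a point): Point on the busbar hole's axis 9.5 mm below its mouth, level with the top of the steel nut plate (38 mm square, 10 mm thick) that lies loose under the busbar. The plate's own 14 mm hole starts 7.2 to 8 mm off this axis, in any direction round it: not tracked, seen only as a crescent through the busbar hole. A tip pressed down beside the plate's hole stops at this level.
- well (a point): Point on the busbar hole's axis 75 mm below its mouth, the floor of the free well under the nut plate. The plate slides sideways in any direction against about 5 N of friction, stays where it is left, and cannot lift, sink or tip. Pressing the drift on busbar or plate with over 45 N would damage them.
- end_bolt (a point): Foot of the bolt already fitted at the busbar's other end, 110 mm along +y from the open hole; its head stands 11 mm above the busbar's face.
- drift_grip (a point): Centre of the tapered drift's yellow handle: 20 mm square, flat sides along its x and y, from 5 to 52 mm above the underside of its collar; z points up along the drift. This point is 26 mm above the underside of the collar, 86 mm above the tip. About 150 g. It starts upright in one of the tool block's holes, collar resting on the top, turned up to 12 degrees from the block's axes.
- drift: The drift; origin at the centre of the underside of its steel collar (26 mm wide, 5 mm thick), z up along the drift. Below is a steel shank 60 mm long; from the tip upward: a slim nose 4 mm wide growing to 4.8 mm over 16 mm, then a taper to 13 mm wide over 22 mm, then a parallel part 13 mm wide and 22 mm long.
- drift_tip (a point): The drift's tip, on its axis, 60 mm below the underside of the collar.
- bolt_grip (a point): Centre of the orange insulated cap of the bolt: 20 mm square, flat sides along its x and y, from 3 to 36 mm above the underside of its flange; z points up along the bolt. This point is 25 mm above the underside of the flange. About 60 g. It starts upright in a hole of the tool block, flange resting on the top, turned up to 12 degrees from the block's axes.
- bolt: The bolt; origin at the centre of the underside of its flange (26 mm across, 3 mm thick), z up. Below is a plain steel shank 12 mm across and 36 mm long, its end tapering to 8.4 mm over the last 4 mm. Fully home, this origin lies at the busbar hole's mouth.
- rack: Black tool block fixed to the bench, 64 mm (its x) by 184 mm (its y) by 72 mm high; origin at the centre of its underside. Three upright holes 16 mm wide and 66 mm deep in its top, at y = -60, 0 and 60 mm; drift, bolt and punch stand in them, in any order.
- rack_hole0 (a point): Mouth of the tool block's hole at y = -60 mm, on its top, 72 mm above the bench.
- rack_hole1 (a point): Mouth of the tool block's middle hole.
- rack_hole2 (a point): Mouth of the tool block's hole at y = +60 mm.
- punch_grip (a point): Centre of the round grey handle, 22 mm across, of a blunt punch standing in the third hole of the tool block; a bystander, to be left there.
- screwdriver: Screwdriver, 200 mm long, lying on the bench; a bystander.
- wrench: Wrench, 180 mm long, lying on the bench; a bystander.
- tape: Roll of blue tape, 90 mm across, 19 mm high, lying flat; a bystander.
- jar: Clear jar with a red cap, 56 mm across, 70 mm high; a bystander.
- cell: Single green battery cell, 21 mm across, 70 mm high, standing upright; a bystander.
- probe: Red test probe pen, 130 mm long, lying on the bench; a bystander.
There are look-alikes about, which are no part of the job. Leave any purple look-alike of the bolt alone.

How it is judged:
On the way, in this order (a step that is already met when the one before it is completed fails the run):
1. the drift is through both holes, its collar within 10 mm of the busbar (z of drift in the frame of link below 0.01 m and x of drift in the frame of link between -0.006 and 0.006 m and y of drift in the frame of link between -0.006 and 0.006 m and angle between the z axis of drift and the z axis of link, either way round below 0.15 rad), for 0.2 s.
2. the drift is back upright in a hole of the tool block, its collar on the block's top (z of drift in the frame of rack between 0.068 and 0.076 m and x of drift in the frame of rack between -0.012 and 0.012 m and y of drift in the frame of rack between -0.072 and 0.072 m and angle between drift's own z axis and vertical below 0.15 rad), for 0.2 s.
3. the bolt is home in the busbar hole (z of bolt in the frame of link between -0.004 and 0.003 m and x of bolt in the frame of link between -0.004 and 0.004 m and y of bolt in the frame of link between -0.004 and 0.004 m and angle between the z axis of bolt and the z axis of link, either way round below 0.12 rad), for 0.2 s.
At the end, for the whole second after the job is handed in: The bolt is in the busbar hole and through the nut, its flange within 3 mm of the busbar's upper face, within 4 mm of the hole's centre and 7 degrees of its axis; the drift stands upright (within 9 degrees) in a hole of the tool block with its collar within 4 mm of the block's top; both are at rest (all of step 2 and all of step 3 and linear speed of each of bolt, drift below 0.02 m/s); the robot touches nothing.
It fails at once if a bystander (punch, screwdriver, wrench, tape, jar, cell or probe) is moved by more than 25 mm (distance of any of punch_grip, screwdriver, wrench, tape, jar, cell, probe from where it was at the start of the episode above 0.025 m).
It fails at once if the drift is forced: it presses on the battery module's busbar or nut plate with over 45 N (contact force between drift and module above 45 N).
It also fails if it takes over 70 s, if anything falls off the work surface, if the arm or the gripper's body presses on something with over 40 N, if the wrist force passes 120 N, or if a joint passes its speed limit or range.

## Working session

There is one attempt and no reset: what is moved stays moved. The work goes in short steps, Python scripts to look and compute and a tool call to move; the robot and the scene stay as the last step left them, time stands still between calls to the robot, and variables do not carry over. Pictures are saved under pics/ and viewed, and the job is handed in when it is done.

Besides the shell and the picture viewer there is one more tool, called after "Call:" by a JSON object that holds its "fn" and its "kwargs", one argument or row to a line. servo_tool: Moves the arm, as the interface text tells. Its arguments: {"type":"object","properties":{"increments":{"type":"array","items":{"type":"object","properties":{"slide":{"type":"array","items":{"type":"number"}},"spin":{"type":"number"}}}},"hand":{"type":"number"},"newtons":{"type":"number"}},"required":["increments"]}

```bash
ls; mkdir -p pics
python3 - <<'E'
from rig import manip, eyes
import cv2
s=manip.get_state();print(s, manip.tcp_to_grasp)
for n in ("side","top","wrist"):
    cv2.imwrite(f"pics/{n}0.png",eyes.get_image(n)); print(n,eyes.calibration(n))
E
```

```text
pics
{'clock': 0.0, 'qpos': array([-1.35002556e+00,  2.76585420e-01,  1.50611394e+00,  1.46155217e-05,
        1.36069458e+00, -1.20997225e-01]), 'qd': array([ 0.00186655, -0.00149062,  0.00096442,  0.00066399,  0.00066633,
       -0.00054173]), 'effort': array([ 6.55110780e-04, -4.16768861e+01, -2.45807433e+01,  1.14013699e-05,
        1.12571186e-02, -9.31084884e-06]), 'position': array([ 0.19260045, -0.54123516,  0.23045282]), 'ee_rot': array([-8.99879371e-04,  9.85434686e-01,  1.70051959e-01, -3.77747687e-05]), 'contact_force': array([0.13704326, 0.92407189, 1.11148607]), 'moment': array([0.00972318, 0.04132243, 0.02516138]), 'width': 0.08550834502891448} -0.0187
side {'fx': 478.20378188796036, 'fy': 478.20378188796036, 'cx': 314.21599468139084, 'cy': 194.04431729877686, 'rvec': array([ 2.38308258, -0.54761761,  0.22154951]), 'tvec': array([-0.50018671,  0.24046016,  1.20735358])}
top {'fx': 433.9233796065899, 'fy': 433.9233796065899, 'cx': 317.00916793243965, 'cy': 195.93413816658588, 'rvec': array([ 2.1414058 , -2.09617149,  0.21062895]), 'tvec': array([0.00412444, 0.54803076, 1.3519114 ])}
wrist {'fx': 317.2653343585179, 'fy': 317.2653343585179, 'cx': 315.8319955870549, 'cy': 202.92347786384147, 'hand_eye': array([[-1.16760003e-04, -9.65735138e-01, -2.59529633e-01,
         6.68659415e-02],
       [ 9.99999938e-01, -2.63391819e-05, -3.51880133e-04,
         6.39018078e-04],
       [ 3.32987210e-04, -2.59529658e-01,  9.65735081e-01,
        -1.42371018e-01],
       [ 0.00000000e+00,  0.00000000e+00,  0.00000000e+00,
         1.00000000e+00]])}
```

View pics/side0.png

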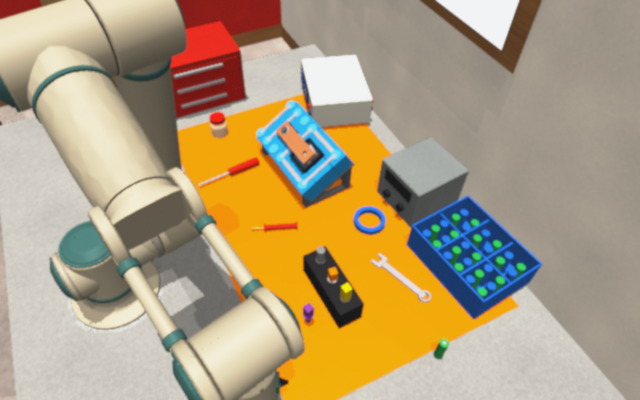

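View pics/top0.png

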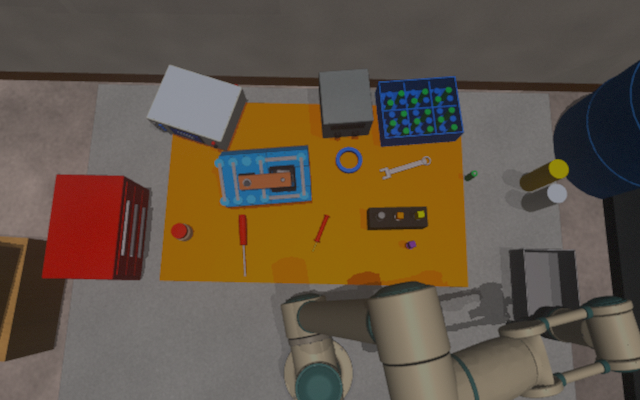

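View pics/wrist0.png

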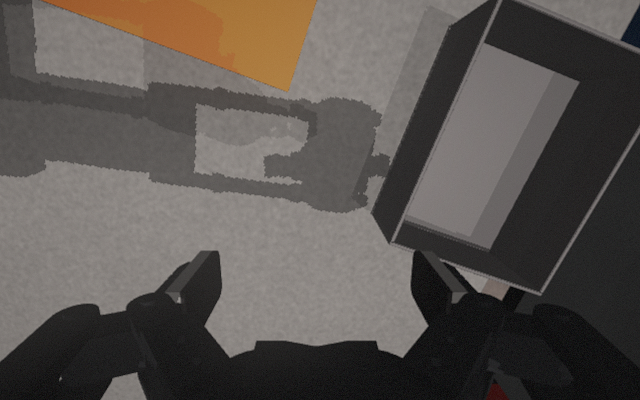

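```bash
cat > h.py <<'E'
import numpy as np, cv2
from scipy.spatial.transform import Rotation as Ro
from rig import manip, eyes
def Rq(q): return Ro.from_quat([q[1],q[2],q[3],q[0]])
def cam(n,st=None):
    c=eyes.calibration(n)
    K=np.array([[c['fx'],0,c['cx']],[0,c['fy'],c['cy']],[0,0,1]])
    if 'rvec' in c:
        R=Ro.from_rotvec(c['rvec']).as_matrix(); t=c['tvec']
    else:
        T=np.eye(4);T[:3,:3]=Rq(st['ee_rot']).as_matrix();T[:3,3]=st['position']
        M=np.linalg.inv(T@c['hand_eye']);R=M[:3,:3];t=M[:3,3]
    return K,R,t
def ray(C,uv):
    K,R,t=C; d=R.T@np.linalg.solve(K,[uv[0],uv[1],1.]); return -R.T@t,d/np.linalg.norm(d)
def onplane(C,uv,p0,n):
    o,d=ray(C,uv); p0=np.array(p0);n=np.array(n); return o+d*((p0-o)@n)/(d@n)
def onz(C,uv,z): return onplane(C,uv,[0,0,z],[0,0,1.])
def proj(C,p):
    K,R,t=C; q=K@(R@np.array(p)+t); return q[:2]/q[2]
def tri(C1,u1,C2,u2):
    o1,d1=ray(C1,u1);o2,d2=ray(C2,u2)
    A=np.stack([d1,-d2],1); s=np.linalg.lstsq(A,o2-o1,rcond=None)[0]
    a=o1+d1*s[0];b=o2+d2*s[1]; return (a+b)/2,np.linalg.norm(a-b)
E
python3 - <<'E'
from h import *
S=cv2.imread('pics/side0.png');T=cv2.imread('pics/top0.png')
def cr(I,x,y,w,h,f,n): cv2.imwrite(n,cv2.resize(I[y:y+h,x:x+w],None,fx=f,fy=f,interpolation=cv2.INTER_CUBIC))
cr(S,250,90,110,120,5,'pics/s1.png');cr(S,290,235,90,100,5,'pics/s2.png')
cr(T,205,140,120,75,6,'pics/t1.png');cr(T,360,200,75,55,8,'pics/t2.png')
cs,ct=cam('side'),cam('top')
for n,a,b in (('y',(346,289),(421,213)),('o',(333,271),(400,215)),('g',(320,249),(381,215))):
    print(n,tri(cs,a,ct,b))
E
```

```text
y (array([ 0.48789162, -0.304922  ,  0.11400898]), np.float64(0.002821249388112987))
o (array([ 0.48470045, -0.24323296,  0.10156825]), np.float64(0.0021722917731070504))
g (array([ 0.48093154, -0.18211222,  0.11512806]), np.float64(0.001422922829636339))
```

View pics/s1.png

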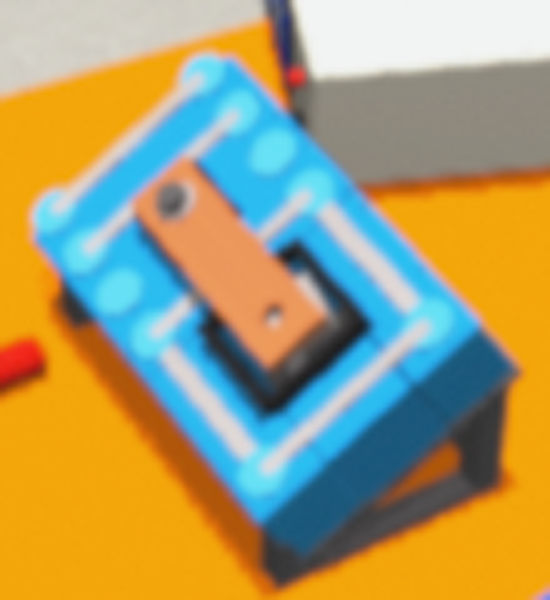

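View pics/s2.png

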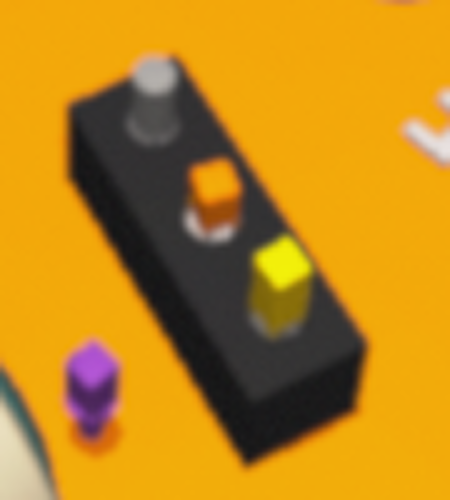

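View pics/t1.png

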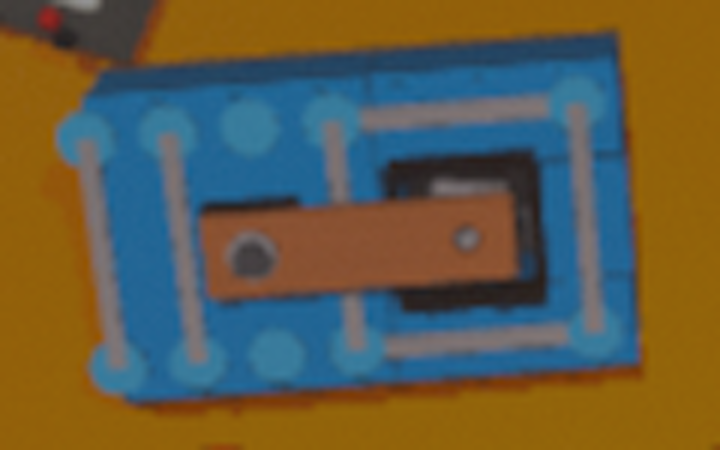

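View pics/t2.png

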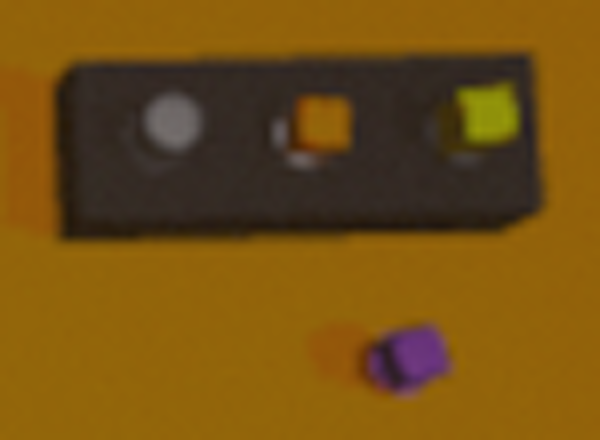

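Run:
```python
from h import *
cs,ct=cam('side'),cam('top')
hs=(250+274/5,90+316/5);ht=(205+467/6,140+238/6)
bs=(250+172/5,90+200/5);bt=(205+250/6,140+257/6)
print('hole tri',tri(cs,hs,ct,ht),'plane',onz(cs,hs,.13),onz(ct,ht,.13))
print('bolt tri',tri(cs,bs,ct,bt))
h=onz(ct,ht,.13);b=onz(ct,bt,.139); print(h,b,np.degrees(np.arctan2(*(b-h)[[1,0]])),np.linalg.norm(b-h))
# purple
ps=(290+92/5,235+360/5);pt=(360+417/8,200+355/8)
print('purple',tri(cs,ps,ct,pt))
for n,u,v,z in (('g',155,75,.124),('o',213,170,.108),('y',283,263,.124)): print(n,onz(cs,(290+u/5,235+v/5),z))
for n,u,v,z in (('g',173,122,.124),('o',323,122,.108),('y',488,113,.124)): print(n,onz(ct,(360+u/8,200+v/8),z))
# rack corners at top z=.072
for u,v in ((175,57),(70,103),(365,345),(252,403)): print('s',onz(cs,(290+u/5,235+v/5),.072))
for u,v in ((75,65),(533,55),(540,210),(75,215)): print('t',onz(ct,(360+u/8,200+v/8),.072))
```

```text
hole tri (array([0.58426538, 0.122343  , 0.12471057]), np.float64(0.002962458376422729)) plane [0.58350175 0.11742775 0.13      ] [0.58153216 0.12221994 0.13      ]
bolt tri (array([0.57063474, 0.23325043, 0.12799051]), np.float64(0.002174298396648021))
[0.58153216 0.12221994 0.13      ] [0.56704791 0.23161099 0.139     ] 97.54254177762735 0.11071222298359094
purple (array([ 0.39840058, -0.28644883,  0.06811134]), np.float64(0.003951167039086661))
g [ 0.47965532 -0.19106166  0.124     ]
o [ 0.48541193 -0.24147256  0.108     ]
y [ 0.48609983 -0.30687246  0.124     ]
g [ 0.47810588 -0.18251289  0.124     ]
o [ 0.48185734 -0.24285066  0.108     ]
y [ 0.48417056 -0.30278743  0.124     ]
s [ 0.51062295 -0.15498247  0.072     ]
s [ 0.45068037 -0.15693888  0.072     ]
s [ 0.51703258 -0.33677639  0.072     ]
s [ 0.45591542 -0.33962119  0.072     ]
t [ 0.50831776 -0.15157112  0.072     ]
t [ 0.51629851 -0.33395354  0.072     ]
t [ 0.45425327 -0.33495762  0.072     ]
t [ 0.44833135 -0.15141612  0.072     ]
```

Call:
{"fn": "servo_tool", "kwargs": {
  "increments": [
    {"slide":[0.0445,-0.016,0]},
    {"slide":[0.0445,-0.016,0]},
    {"slide":[0.0445,-0.016,0]},
    {"slide":[0.0445,-0.016,0]},
    {"slide":[0.0445,-0.016,0]},
    {"slide":[0.0445,-0.016,0]},
    {"slide":[0.0445,-0.016,0]},
    {"slide":[0.0445,-0.016,0]}
  ]
}}

```text
$.increments[0]: bad value
```

Call:
{"fn": "servo_tool", "kwargs": {
  "increments": [
    {"spin":7.5},
    {"spin":7.5},
    {},
    {}
  ],
  "hand": 0.5
}}

```text
$.increments[0]: bad value
```

Run:
```python
from h import *
import json
s=manip.get_state();print(s['clock'],s['position'],Rq(s['ee_rot']).as_matrix().round(4),s['width'],s['contact_force'])
cv2.imwrite('pics/w1.png',eyes.get_image('wrist'))
np.savez('w1.npz',position=s['position'],ee_rot=s['ee_rot'])
```

```text
0.15 [ 0.19265361 -0.54135752  0.23066499] [[ 9.422e-01  3.352e-01 -3.000e-04]
 [ 3.352e-01 -9.422e-01  1.300e-03]
 [ 2.000e-04 -1.300e-03 -1.000e+00]] 0.08520759499042833 [-0.45073899 -0.29621181 -0.32611984]
```

View pics/w1.png

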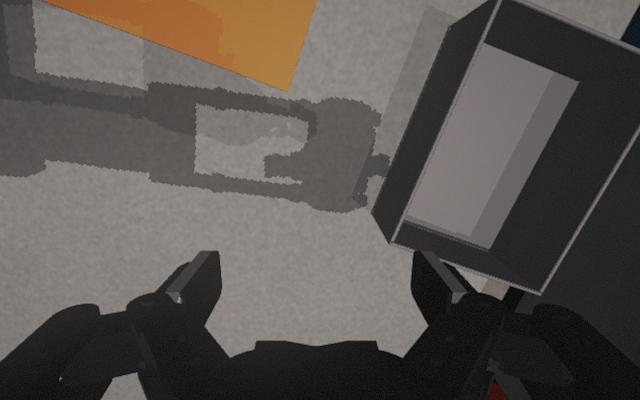

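Both keys are needed in each row; sending again.

Call:
{"fn": "servo_tool", "kwargs": {
  "increments": [
    {"slide":[0.0445,-0.016,0],"spin":0},
    {"slide":[0.0445,-0.016,0],"spin":0},
    {"slide":[0.0445,-0.016,0],"spin":0},
    {"slide":[0.0445,-0.016,0],"spin":0},
    {"slide":[0.0445,-0.016,0],"spin":0},
    {"slide":[0.0445,-0.016,0],"spin":0},
    {"slide":[0.0445,-0.016,0],"spin":0},
    {"slide":[0.0445,-0.016,0],"spin":0}
  ]
}}

```text
clock: 1.0
position: [0.4864, -0.3004, 0.2312]
ee_rot: [0.0, 0.985, 0.17, -0.0]
contact_force: [0.1, -1.2, -0.5]
width: 0.0848
```

Call:
{"fn": "servo_tool", "kwargs": {
  "increments": [
    {"slide":[0,0,0],"spin":7.5},
    {"slide":[0,0,0],"spin":7.5},
    {"slide":[0,0,0],"spin":0},
    {"slide":[0,0,0],"spin":0}
  ],
  "hand": 0.5
}}

```text
clock: 1.4
position: [0.4851, -0.3018, 0.2311]
ee_rot: [-0.0, 0.999, 0.041, -0.0]
contact_force: [0.3, -0.7, 1.1]
width: 0.0427
```

```bash
cat >> h.py <<'E'
def shot(n):
    s=manip.get_state();I=eyes.get_image('wrist');cv2.imwrite(f'pics/{n}.png',I)
    np.savez(f'{n}.npz',position=s['position'],ee_rot=s['ee_rot'])
    return s,I
def show(s):
    M=Rq(s['ee_rot']).as_matrix()
    print('t',round(s['clock'],2),'p',s['position'].round(4),'yaw',np.degrees(np.arctan2(M[1,0],M[0,0])).round(2),'z',M[:,2].round(3),'w',round(s['width'],4),'F',s['contact_force'].round(1))
def load(n): return cv2.imread(f'pics/{n}.png'),cam('wrist',np.load(f'{n}.npz'))
E
python3 - <<'E'
from h import *
s,_=shot('w1');show(s)
E
```

```text
t 1.4 p [ 0.4851 -0.3018  0.2311] yaw 4.73 z [-0.  0. -1.] w 0.0427 F [ 0.3 -0.7  1.1]
```

View pics/w1.png

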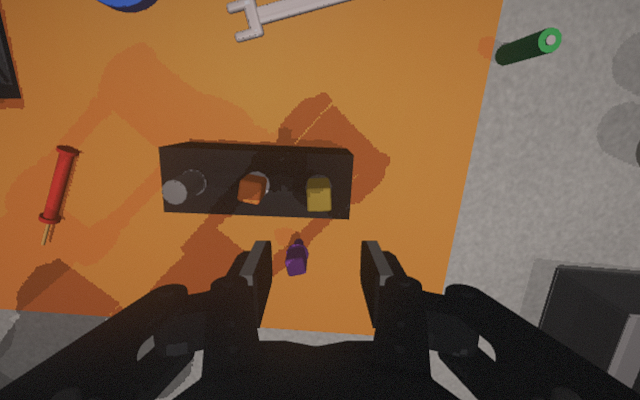

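Run:
```python
from h import *
I,C=load('w1')
hsv=cv2.cvtColor(I,cv2.COLOR_BGR2HSV)
for u,v in ((318,187),(318,203),(252,184),(250,198),(400,170)): print((u,v),hsv[v,u])
c=I[130:230,150:370];cv2.imwrite('pics/w1c.png',cv2.resize(c,None,fx=3.6,fy=3.6,interpolation=cv2.INTER_CUBIC))
```

```text
(318, 187) [ 21 149  84]
(318, 203) [ 21 164 146]
(252, 184) [ 11 176 126]
(250, 198) [ 10 180 140]
(400, 170) [ 16 167 183]
```

View pics/w1c.png

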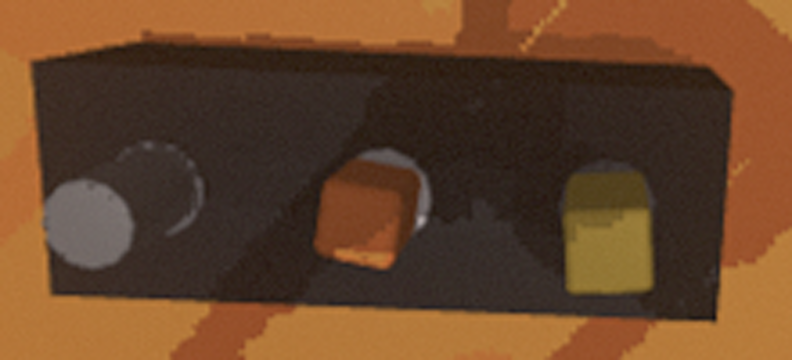

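Run:
```python
from h import *
I,C=load('w1')
def P(u,v,z): return onz(C,(150+(u+.5)/3.6-.5,130+(v+.5)/3.6-.5),z)
q=np.array([P(*a,.124) for a in ((566,208),(653,205),(655,291),(569,296))]);print(q.round(4),q.mean(0))
for i in range(4):
    d=q[(i+1)%4]-q[i];print(np.linalg.norm(d).round(4),np.degrees(np.arctan2(d[1],d[0])))
# rack corners top
r=np.array([P(*a,.072) for a in ((33,62),(732,90),(716,320),(51,293))]);print(r,r.mean(0))
for i in range(4):
    d=r[(i+1)%4]-r[i];print(np.linalg.norm(d).round(4),np.degrees(np.arctan2(d[1],d[0])))
```

```text
[[ 0.4973 -0.2937  0.124 ]
 [ 0.4995 -0.313   0.124 ]
 [ 0.4797 -0.3154  0.124 ]
 [ 0.4769 -0.296   0.124 ]] [ 0.48833741 -0.30453143  0.124     ]
0.0194 -83.24828337497082
0.02 -173.25601923538974
0.0196 98.2064457469036
0.0205 6.216679228992248
[[ 0.51322898 -0.15157653  0.072     ]
 [ 0.52104668 -0.33421163  0.072     ]
 [ 0.45767278 -0.33694004  0.072     ]
 [ 0.45031209 -0.15363574  0.072     ]] [ 0.48556513 -0.24409099  0.072     ]
0.1828 -87.54895135549002
0.0634 -177.53479060779262
0.1835 92.29950868822219
0.063 1.8745641446018295
```

Call:
{"fn": "servo_tool", "kwargs": {
  "increments": [
    {"slide":[0,0,0],"spin":-2.3},
    {"slide":[0.0026,0.0028,0.03],"spin":0},
    {"slide":[0,0,0.03],"spin":0},
    {"slide":[0,0,0.03],"spin":0},
    {"slide":[0,0,0.03],"spin":0},
    {"slide":[0,0,0.02],"spin":0},
    {"slide":[0,0,0.008],"spin":0},
    {"slide":[0,0,0],"spin":0}
  ]
}}

```text
clock: 2.25
position: [0.4874, -0.3043, 0.0824]
ee_rot: [-0.001, 0.998, 0.06, -0.001]
contact_force: [1.4, -0.1, 0.5]
width: 0.0427
```

Call:
{"fn": "servo_tool", "kwargs": {
  "increments": [
    {"slide":[0,0,0],"spin":0},
    {"slide":[0,0,0],"spin":0},
    {"slide":[0,0,0],"spin":0},
    {"slide":[0,0,0],"spin":0},
    {"slide":[0,0,0],"spin":0}
  ],
  "hand": 0,
  "newtons": 30
}}

```text
clock: 2.75
position: [0.4889, -0.305, 0.0847]
ee_rot: [0.001, 0.998, 0.06, 0.001]
contact_force: [0.3, 0.2, 6.3]
width: 0.0197
```

Run:
```python
from h import *
s,_=shot('w2');show(s)
cv2.imwrite('pics/s3.png',cv2.resize(eyes.get_image('side')[180:360,240:480],None,fx=3,fy=3))
```

```text
t 2.75 p [ 0.4889 -0.305   0.0847] yaw 6.9 z [ 0.002 -0.002 -1.   ] w 0.0197 F [0.3 0.2 6.3]
```

View pics/w2.png

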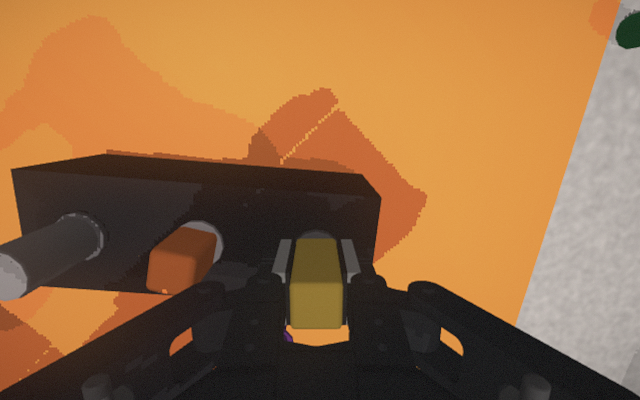

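View pics/s3.png

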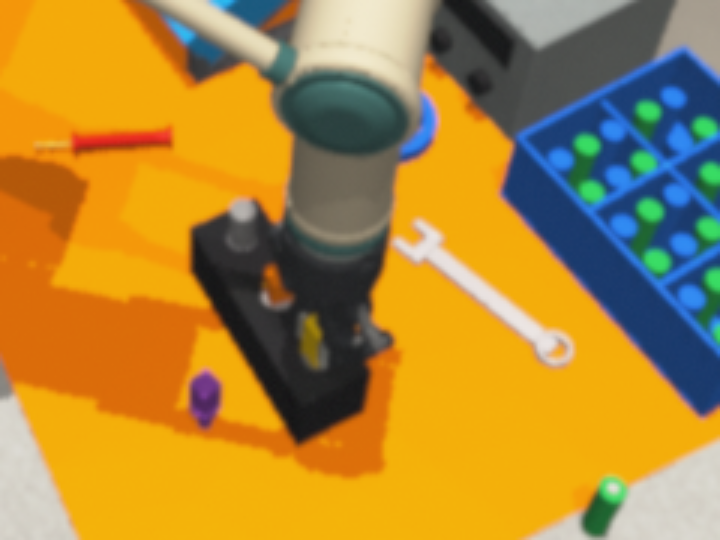

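Call:
{"fn": "servo_tool", "kwargs": {
  "increments": [
    {"slide":[0,0,-0.015],"spin":0},
    {"slide":[0,0,-0.015],"spin":0},
    {"slide":[0,0,-0.015],"spin":0},
    {"slide":[0,0,0],"spin":0},
    {"slide":[-0.0055,0,0],"spin":0},
    {"slide":[-0.0066,0,0.0003],"spin":0},
    {"slide":[-0.0066,0,0.0011],"spin":0},
    {"slide":[0,0,0],"spin":0}
  ]
}}

```text
clock: 3.65
position: [0.4692, -0.3066, 0.1269]
ee_rot: [0.0, 0.998, 0.06, 0.0]
contact_force: [2.5, 1.0, 1.7]
width: 0.0197
```

Run:
```python
from h import *
s,_=shot('w3');show(s)
cv2.imwrite('pics/s4.png',cv2.resize(eyes.get_image('side')[230:350,280:420],None,fx=5,fy=5,interpolation=cv2.INTER_CUBIC))
```

```text
t 3.65 p [ 0.4692 -0.3066  0.1269] yaw 6.84 z [ 0.001 -0.    -1.   ] w 0.0197 F [2.5 1.  1.7]
```

View pics/w3.png

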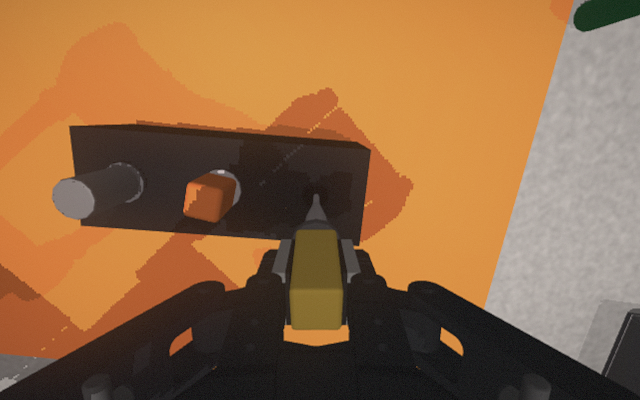

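View pics/s4.png

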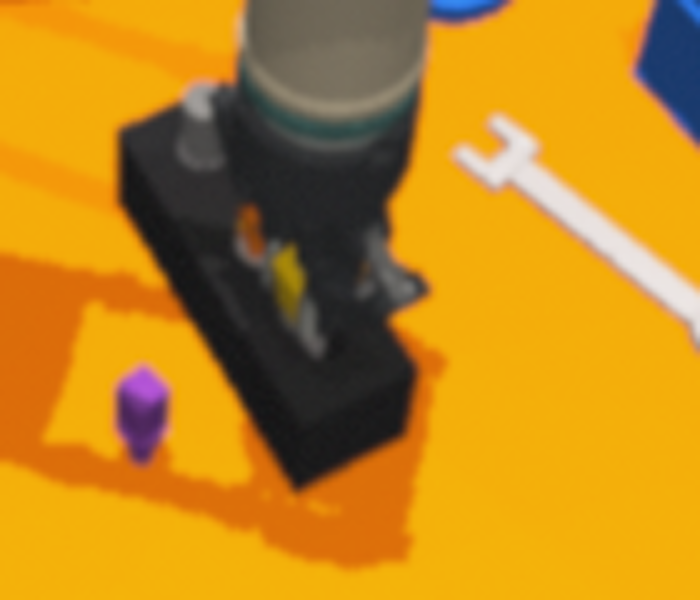

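It pivots gently (force ~3 N). Continuing the arc.

Call:
{"fn": "servo_tool", "kwargs": {
  "increments": [
    {"slide":[-0.0064,0,0.0017],"spin":0},
    {"slide":[-0.0061,0,0.0024],"spin":0},
    {"slide":[-0.0058,0,0.003],"spin":0},
    {"slide":[-0.0053,0,0.0037],"spin":0},
    {"slide":[-0.002,0,0.0016],"spin":0},
    {"slide":[0,0,0],"spin":0},
    {"slide":[0,0,0],"spin":0}
  ]
}}

```text
clock: 4.45
position: [0.4432, -0.31, 0.1145]
ee_rot: [0.0, 0.998, 0.06, -0.001]
contact_force: [0.7, 0.1, 2.6]
width: 0.0197
```

Run:
```python
from h import *
s,_=shot('w4');show(s)
cv2.imwrite('pics/s5.png',cv2.resize(eyes.get_image('side')[230:350,280:420],None,fx=5,fy=5,interpolation=cv2.INTER_CUBIC))
```

```text
t 4.45 p [ 0.4432 -0.31    0.1145] yaw 6.89 z [-0.001 -0.001 -1.   ] w 0.0197 F [0.7 0.1 2.6]
```

View pics/w4.png

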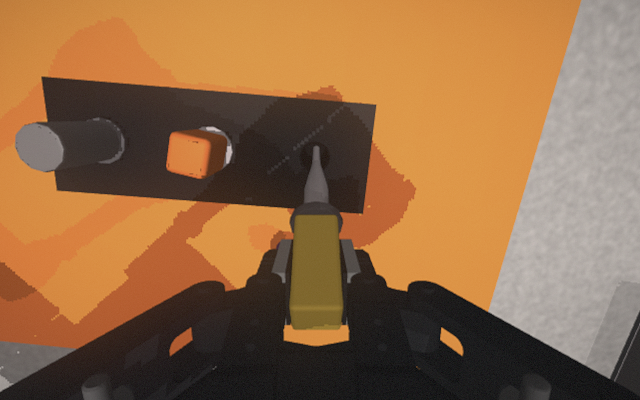

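View pics/s5.png

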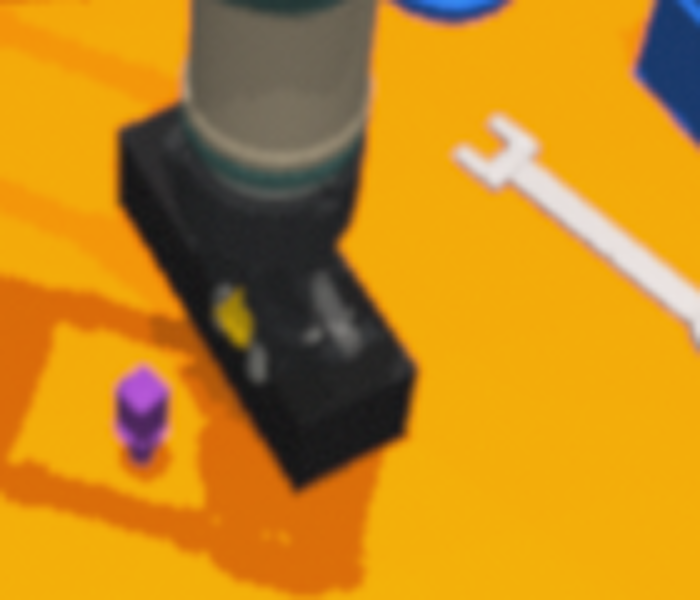

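Call:
{"fn": "servo_tool", "kwargs": {
  "increments": [
    {"slide":[0,0,-0.03],"spin":0},
    {"slide":[0,0,-0.045],"spin":0},
    {"slide":[0,0,-0.045],"spin":0},
    {"slide":[0,0,-0.045],"spin":0},
    {"slide":[0,0,-0.035],"spin":0},
    {"slide":[0,0,0],"spin":0},
    {"slide":[0,0,0],"spin":0}
  ]
}}

```text
clock: 5.25
position: [0.4431, -0.3093, 0.3134]
ee_rot: [-0.001, 0.998, 0.06, -0.001]
contact_force: [-0.4, 0.4, -2.2]
width: 0.0198
```

Run:
```python
from h import *
s,_=shot('w5');show(s)
cv2.imwrite('pics/s6.png',cv2.resize(eyes.get_image('side')[180:350,240:440],None,fx=4,fy=3.5,interpolation=cv2.INTER_CUBIC))
```

```text
t 5.25 p [ 0.4431 -0.3093  0.3134] yaw 6.88 z [-0.003  0.001 -1.   ] w 0.0198 F [-0.4  0.4 -2.2]
```

View pics/w5.png

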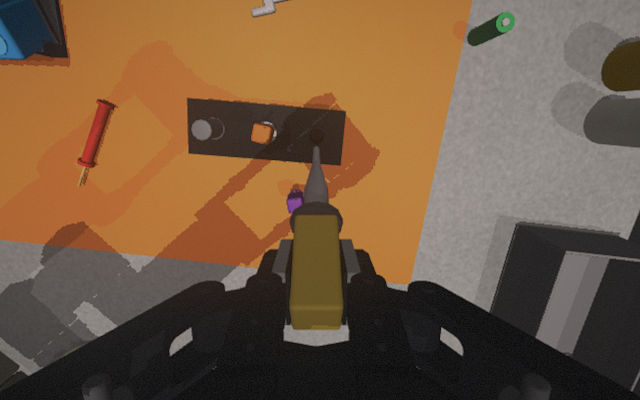

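View pics/s6.png

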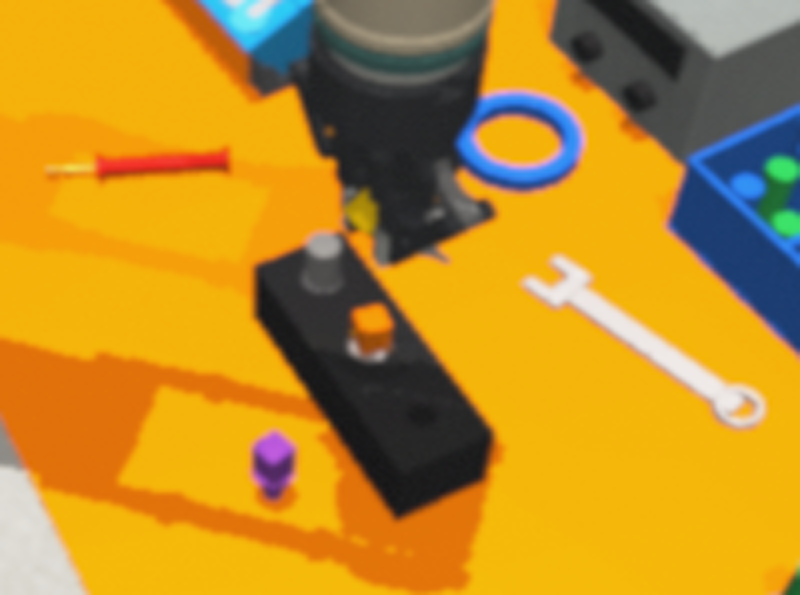

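Run:
```python
from h import *
I,C=load('w5'); st=np.load('w5.npz'); M=Rq(st['ee_rot']).as_matrix()
g=cv2.resize(I[130:220,280:350],None,fx=8,fy=6.6,interpolation=cv2.INTER_CUBIC);cv2.imwrite('pics/w5c.png',g)
def tooldir(uv):
    o,d=ray(C,uv);return M.T@(o-st['position']),M.T@d
o,d=tooldir((316.5,147))
print(o,d)
# ray at |tip-g|=L in tool frame
for L in (.089,.091,.093):
    G=np.array([0,0,-.0187]);b=d@(o-G);c=(o-G)@(o-G)-L*L
    disc=b*b-c
    if disc>0:
        for s in (-b-np.sqrt(disc),-b+np.sqrt(disc)):
            p=o+d*s-G;print(L,(o+d*s).round(4),np.degrees(np.arctan2(p[0],p[2])))
    else: print(L,'none',disc, np.degrees(np.arctan2(*( (o-d*b-G)[[0,2]]))))
print(tri(C,(316.5,147),cam('side'),(351.7,254.3)))
p,_=tri(C,(316.5,147),cam('side'),(351.7,254.3));q=M.T@(p-st['position']);print(q,np.degrees(np.arctan2(q[0],q[2]+.0187)))
# handle top centre: (0,-?) 21mm above grasp
```

```text
[ 0.06697581  0.00033978 -0.14237803] [-0.0880217   0.00171559  0.99611708]
0.089 [ 0.0617  0.0004 -0.0828] 136.0985989321334
0.089 [0.0495 0.0007 0.0553] 33.80254963736838
0.091 [ 0.0619  0.0004 -0.0854] 137.1058829624106
0.091 [0.0493 0.0007 0.0578] 32.79523179573816
0.093 [ 0.0622  0.0004 -0.0879] 138.05711681292937
0.093 [0.0491 0.0007 0.0603] 31.84396629180429
(array([ 0.49108703, -0.30361726,  0.25141164]), np.float64(0.001281962793923005))
[0.04849229 0.00021966 0.06186724] 31.043145471964287
```

View pics/w5c.png

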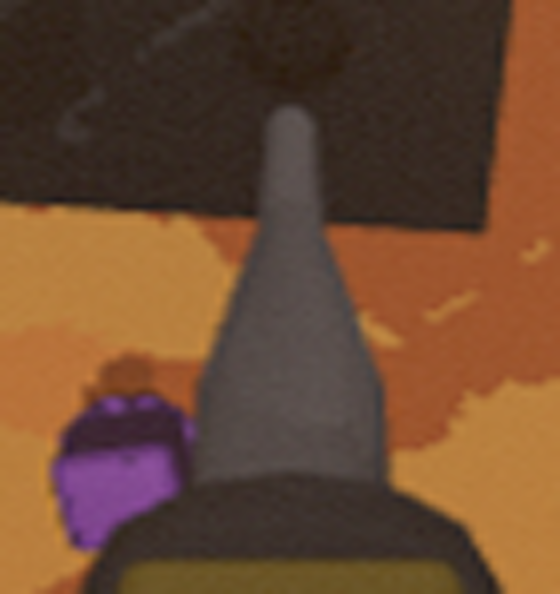

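Call:
{"fn": "servo_tool", "kwargs": {
  "increments": [
    {"slide":[0.0171,-0.0468,0],"spin":0},
    {"slide":[0.0171,-0.0468,0],"spin":0},
    {"slide":[0.0171,-0.0468,0],"spin":0},
    {"slide":[0.0171,-0.0468,0],"spin":0},
    {"slide":[0.0171,-0.0468,0],"spin":0},
    {"slide":[0.0171,-0.0468,0],"spin":0},
    {"slide":[0.0171,-0.0468,0],"spin":0},
    {"slide":[0.0171,-0.0468,0],"spin":0}
  ]
}}

```text
clock: 6.15
position: [0.5339, 0.0803, 0.3119]
ee_rot: [0.0, 0.998, 0.06, -0.003]
contact_force: [1.3, -0.4, -0.2]
width: 0.0195
```

Call:
{"fn": "servo_tool", "kwargs": {
  "increments": [
    {"slide":[0,0,0.02],"spin":0},
    {"slide":[0,0,0.02],"spin":0},
    {"slide":[0,0,0.02],"spin":0},
    {"slide":[0,0,0.008],"spin":0},
    {"slide":[0,0,0],"spin":0},
    {"slide":[0,0,0],"spin":0},
    {"slide":[0,0,0],"spin":0}
  ]
}}

```text
clock: 6.85
position: [0.5357, 0.0783, 0.2473]
ee_rot: [0.0, 0.998, 0.06, 0.001]
contact_force: [-0.3, 1.4, -1.1]
width: 0.0195
```

Run:
```python
from h import *
s,I=shot('w6');show(s)
cv2.imwrite('pics/w6c.png',cv2.resize(I[50:200,160:360],None,fx=4,fy=4,interpolation=cv2.INTER_CUBIC))
```

```text
t 6.85 p [0.5357 0.0783 0.2473] yaw 6.86 z [ 0.002 -0.    -1.   ] w 0.0195 F [-0.3  1.4 -1.1]
```

View pics/w6.png

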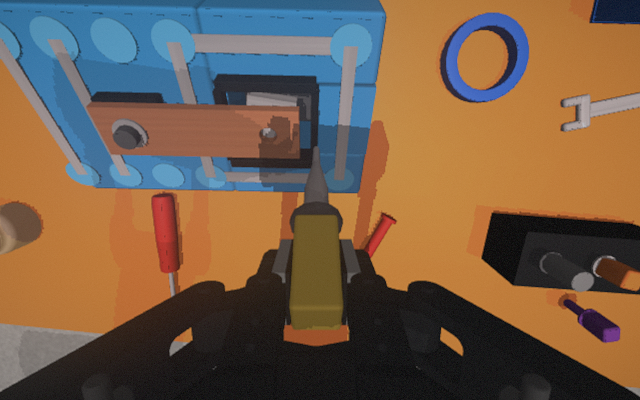

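View pics/w6c.png

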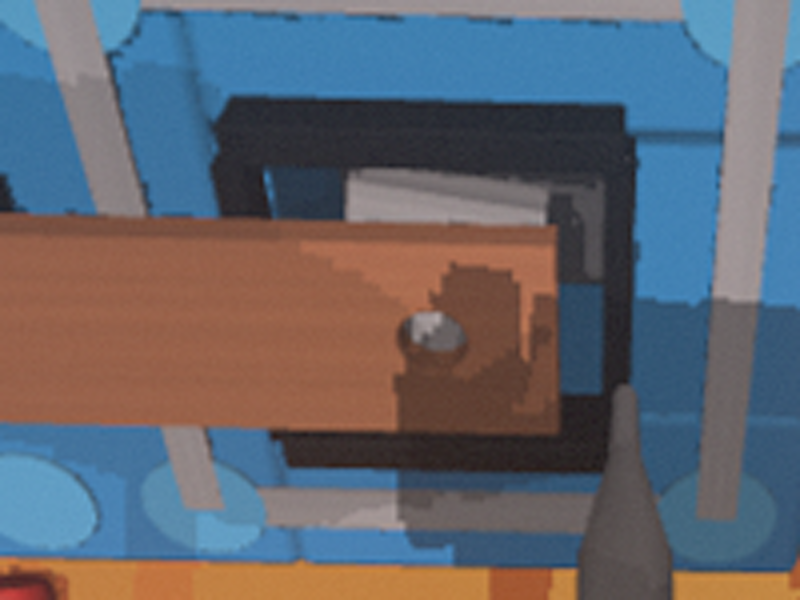

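Run:
```python
from h import *
I,C=load('w6'); psi=np.radians(4.7)
f=lambda u,v:(160+(u+.5)/4-.5,50+(v+.5)/4-.5)
h=onz(C,f(432,338),.13)
for it in range(2):
    n=np.array([-.5*np.cos(psi),-.5*np.sin(psi),3**.5/2])
    P={k:onplane(C,f(*v),h,n) for k,v in dict(bl=(0,422),br=(558,433),tr=(556,241),bolt=(-128,342)).items()}
    d=P['br']-P['bl'];psi=np.arctan2(-d[0]*-1,-d[1])if 0 else np.arctan2(d[0],-d[1])
    print(h,{k:v.round(4) for k,v in P.items()},np.degrees(psi),'width',np.linalg.norm(P['tr']-P['br']))
xl=np.array([np.cos(psi)*3**.5/2,np.sin(psi)*3**.5/2,.5]);yl=np.array([-np.sin(psi),np.cos(psi),0])
for k,v in P.items(): print(k,((v-h)@xl).round(4),((v-h)@yl).round(4))
# bolt head, 11 mm above
b=onplane(C,f(-128,342),h+.011*n,n);print('bolt',((b-h)@xl).round(4),((b-h)@yl).round(4))
```

```text
[0.58512038 0.12283808 0.13      ] {'bl': array([0.5558, 0.2148, 0.1175]), 'br': array([0.5679, 0.0962, 0.1188]), 'tr': array([0.6064, 0.0995, 0.1412]), 'bolt': array([0.5706, 0.236 , 0.127 ])} 5.807283369044248 width 0.044715005908617864
[0.58512038 0.12283808 0.13      ] {'bl': array([0.556 , 0.2143, 0.1186]), 'br': array([0.5678, 0.0962, 0.1185]), 'tr': array([0.6064, 0.0996, 0.1409]), 'bolt': array([0.5707, 0.2352, 0.1283])} 5.723701129820704 width 0.04476331526863409
bl -0.0229 0.0939
br -0.023 -0.0248
tr 0.0218 -0.0253
bolt -0.0035 0.1132
bolt 0.0037 0.1056
```

Call:
{"fn": "servo_tool", "kwargs": {
  "increments": [
    {"slide":[0,0,0],"spin":1.15},
    {"slide":[-0.025,-0.0142,0],"spin":0},
    {"slide":[-0.025,-0.0142,0],"spin":0},
    {"slide":[-0.025,-0.0142,0.017],"spin":0},
    {"slide":[0,0,0.02],"spin":0},
    {"slide":[0,0,0.02],"spin":0},
    {"slide":[0,0,0],"spin":0},
    {"slide":[0,0,0],"spin":0}
  ]
}}

```text
clock: 7.7
position: [0.4566, 0.1133, 0.1901]
ee_rot: [0.0, 0.999, 0.05, 0.0]
contact_force: [-1.0, 0.7, -2.4]
width: 0.0196
```

Run:
```python
from h import *
s,I=shot('w7');show(s)
cv2.imwrite('pics/w7c.png',cv2.resize(I[0:100,250:380],None,fx=6,fy=6,interpolation=cv2.INTER_CUBIC))
```

```text
t 7.7 p [0.4566 0.1133 0.1901] yaw 5.71 z [ 0.001 -0.    -1.   ] w 0.0196 F [-1.   0.7 -2.4]
```

View pics/w7.png

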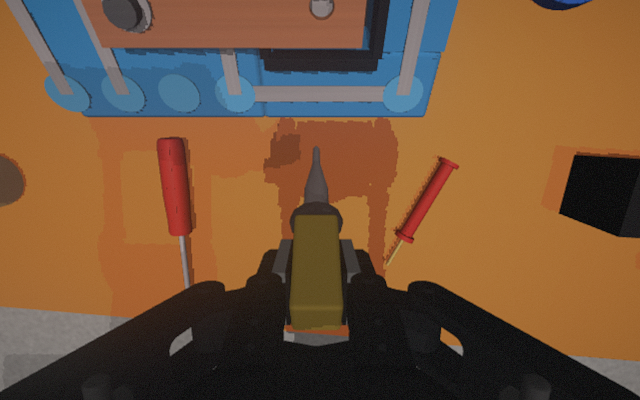

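View pics/w7c.png

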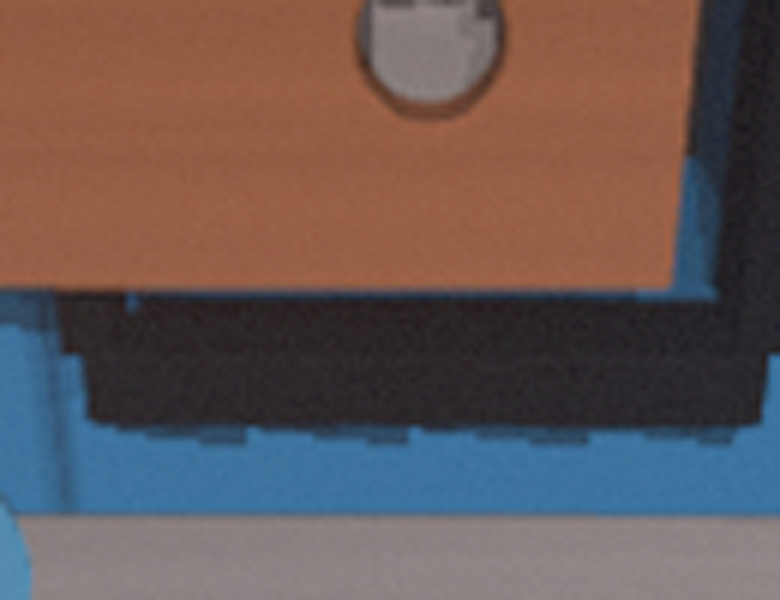

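Call:
{"fn": "servo_tool", "kwargs": {
  "increments": [
    {"slide":[0.015,0,-0.01],"spin":0},
    {"slide":[0,0,0],"spin":0},
    {"slide":[0,0,0],"spin":0}
  ]
}}

```text
clock: 8.05
position: [0.4717, 0.1148, 0.2003]
ee_rot: [-0.0, 0.999, 0.05, 0.001]
contact_force: [0.1, -0.7, -2.8]
width: 0.0197
```

Run:
```python
from h import *
s,I=shot('w8');show(s)
cv2.imwrite('pics/w8c.png',cv2.resize(I[5:65,275:365],None,fx=8,fy=8,interpolation=cv2.INTER_CUBIC))
```

```text
t 8.05 p [0.4717 0.1148 0.2003] yaw 5.71 z [ 0.001  0.    -1.   ] w 0.0197 F [ 0.1 -0.7 -2.8]
```

View pics/w8c.png

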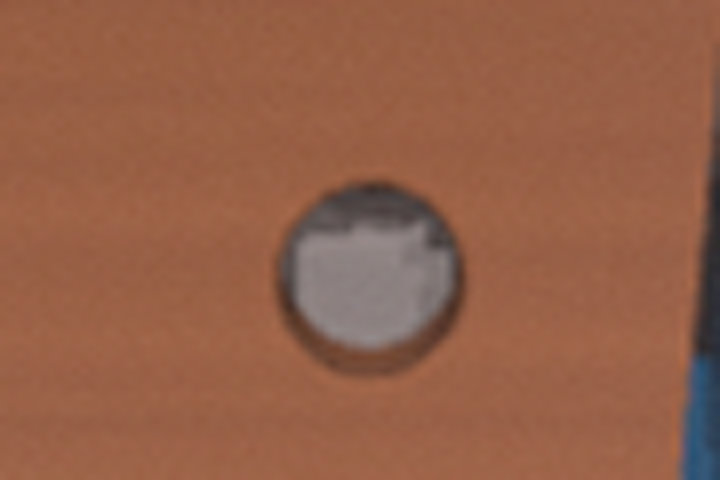

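Run:
```python
from h import *
out=[]
for n,(x,y,w) in dict(w8=(305,22,34),w7=(305,0,34),w6=(252,118,34)).items():
    I=cv2.imread(f'pics/{n}.png')[y:y+w,x:x+w].astype(float)
    g=np.clip((I-20)*1.6,0,255).astype(np.uint8)
    out.append(cv2.resize(g,(260,260),interpolation=cv2.INTER_NEAREST))
cv2.imwrite('pics/cmp.png',np.hstack(out))
I=cv2.imread('pics/w8.png');print(I[26:54,308:336].mean(2).astype(int))
I=cv2.imread('pics/w6.png');print(I[124:146,256:280].mean(2).astype(int))
```

```text
[[107 104 108 104 106 105 105 106 106 106 107 107 107 108 108 108 106 107
  107 107 106 104 104 107 105 104 106 106]
 [108 105 107 105 106 106 106 106 107 108  98  92  91  89  86  89 100 104
  108 108 108 106 107 105 106 105 107 103]
 [107 109 109 104 107 105 108 102  94  89  77  73  63  54  59  59  72  85
   97 107 109 109 108 107 108 105 105 106]
 [108 109 106 107 108 109 102  81  69  69  68  68  66  63  66  66  66  69
   77  87  96 108 106 107 109 108 107 110]
 [108 109 110 110 109  97  89  78  74  68  68  70  72  75  72  73  75  72
   70  66  75  98 107 109 110 106 109 109]
 [108 110 109 114  99  87  86  89  84  78  74  76  74  72  69  69  72  71
   71  70  67  78  99 106 109 109 109 108]
 [108 109 112 100  87  84  87  93  92  87  82  89  94  93  89  86  88  76
   77  91  86  75  81 104 112 109 110 107]
 [107 110 102  86  84  88  87  86  88  91  88 114 119 112 103 102 106 102
  112 125  96  78  69  91 106 108 108 109]
 [108 110  93  84  87 111 121 121 118 119 122 134 137 138 132 132 131 130
  130 128  93  73  75  76 101 107 107 109]
 [106 105  89  85 111 131 137 138 139 137 137 1
[... 3699 characters left out ...]
10 110 110 104  78  64  63  65  67  67  67  69  73  71  70  71  67
   63  68  77  84  83  83]
 [109 110 109 111 111  84  68  66  64  66  68  68  67  68  76  71  73  68
   69  76  84  84  80  83]
 [108 108 106 109 110  86  70  72  69  68  69  72  69  68  69  67  69  71
   80  81  83  81  81  83]
 [104 109 107 107 111  84  67  71  71  71  73  74  75  75  70  74  70  81
   82  85  82  81  82  85]
 [108 108  94  86  89  75  67  68  69  72  75  77  77  71  73  73  71  78
   82  85  82  83  76  74]
 [109 110  83  67  66  68  69  68  69  68  68  69  69  69  68  68  71  73
   76  74  79  76  70  69]
 [108 110  83  66  69  67  68  70  70  70  69  69  70  70  66  70  70  70
   69  67  73  68  67  69]]
```

View pics/cmp.png

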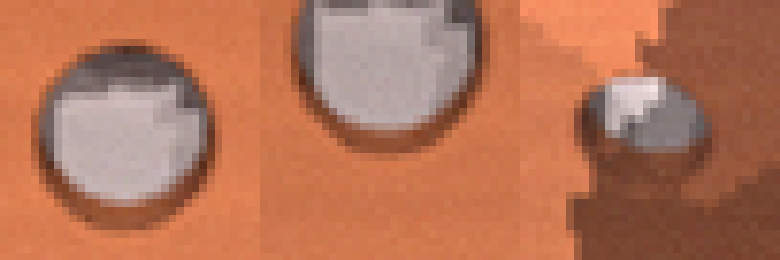

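Run:
```python
from h import *
I=cv2.imread('pics/w8.png').astype(int)
for r in (29,31,34,37,40,43,46,49): print(r,[tuple(I[r,c]) for c in (309,310,311,312,313,318,322,325,327,329,330,331,332)])
J=I[22:56,304:340].astype(float)
R=J[...,2]/J[...,0]; print((R*10).astype(int))
L=np.clip((J-100)*4,0,255).astype(np.uint8); cv2.imwrite('pics/w8e.png',cv2.resize(L,None,fx=14,fy=14,interpolation=cv2.INTER_CUBIC))
```

```text
29 [(np.int64(71), np.int64(99), np.int64(158)), (np.int64(69), np.int64(97), np.int64(154)), (np.int64(69), np.int64(97), np.int64(155)), (np.int64(70), np.int64(97), np.int64(157)), (np.int64(70), np.int64(99), np.int64(158)), (np.int64(67), np.int64(65), np.int64(74)), (np.int64(63), np.int64(63), np.int64(72)), (np.int64(61), np.int64(66), np.int64(81)), (np.int64(63), np.int64(79), np.int64(120)), (np.int64(70), np.int64(98), np.int64(156)), (np.int64(68), np.int64(96), np.int64(156)), (np.int64(70), np.int64(98), np.int64(155)), (np.int64(72), np.int64(99), np.int64(158))]
31 [(np.int64(71), np.int64(100), np.int64(159)), (np.int64(70), np.int64(99), np.int64(159)), (np.int64(75), np.int64(104), np.int64(163)), (np.int64(63), np.int64(91), np.int64(145)), (np.int64(65), np.int64(80), np.int64(116)), (np.int64(70), np.int64(72), np.int64(82)), (np.int64(64), np.int64(66), np.int64(77)), (np.int64(67), np.int64(68), np.int64(78)), (np.int64(68), np.int64(68), np.int64(76)), (np.int64(56), np.int64(70), np.int64(108)), (np.int64(64), np.int64(91), np.int64(143)), (np.int64(68), np
[... 3112 characters left out ...]
 (np.int64(72), np.int64(100), np.int64(157)), (np.int64(72), np.int64(100), np.int64(158)), (np.int64(71), np.int64(98), np.int64(157)), (np.int64(67), np.int64(92), np.int64(142)), (np.int64(51), np.int64(72), np.int64(115)), (np.int64(53), np.int64(74), np.int64(118)), (np.int64(56), np.int64(73), np.int64(114)), (np.int64(50), np.int64(68), np.int64(106)), (np.int64(74), np.int64(99), np.int64(157)), (np.int64(74), np.int64(101), np.int64(160)), (np.int64(73), np.int64(101), np.int64(159)), (np.int64(72), np.int64(99), np.int64(158))]
[[22 22 22 ... 21 22 22]
 [22 22 22 ... 21 21 22]
 [22 22 22 ... 22 22 22]
 ...
 [22 21 21 ... 22 21 22]
 [21 22 21 ... 21 21 21]
 [21 21 21 ... 21 21 21]]
```

View pics/w8e.png

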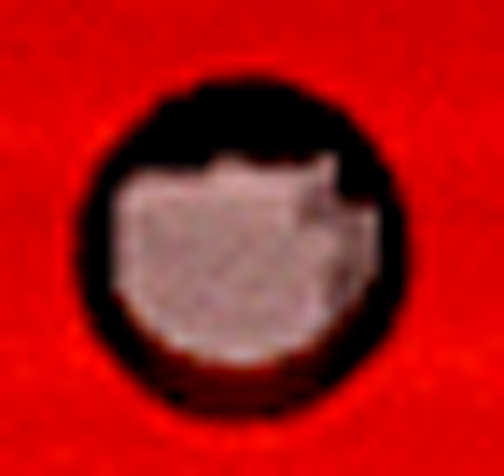

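Call:
{"fn": "servo_tool", "kwargs": {
  "increments": [
    {"slide":[0,-0.04,0],"spin":0},
    {"slide":[0,0,0],"spin":0},
    {"slide":[0,0,0],"spin":0}
  ]
}}

```text
clock: 8.4
position: [0.4663, 0.1549, 0.1993]
ee_rot: [0.0, 0.999, 0.051, -0.0]
contact_force: [-0.1, -0.4, -2.2]
width: 0.0199
```

Run:
```python
from h import *
s,I=shot('w9');show(s)
```

```text
t 8.4 p [0.4663 0.1549 0.1993] yaw 5.83 z [-0.001 -0.001 -1.   ] w 0.0199 F [-0.1 -0.4 -2.2]
```

Call:
{"fn": "servo_tool", "kwargs": {
  "increments": [
    {"slide":[0,0.04,0],"spin":0},
    {"slide":[0,0.04,0],"spin":0},
    {"slide":[0,0,0],"spin":0},
    {"slide":[0,0,0],"spin":0}
  ]
}}

```text
clock: 8.85
position: [0.475, 0.0738, 0.1994]
ee_rot: [-0.0, 0.999, 0.048, -0.0]
contact_force: [-0.8, 0.0, -1.8]
width: 0.0196
```

Run:
```python
from h import *
s,I=shot('w10');show(s)
psi=np.radians(5.7)
xl=np.array([np.cos(psi)*3**.5/2,np.sin(psi)*3**.5/2,.5]);yl=np.array([-np.sin(psi),np.cos(psi),0]);zl=np.cross(xl,yl)
H=np.array([.585,.123,.13])
out=[]
for n in ('w8','w9','w10'):
    I,C=load(n)
    # rectify busbar face patch: pixel grid in link xy, 0.05mm
    N=400; src=np.float32([proj(C,H+a*xl*.01+b*yl*.01) for a,b in ((1,1),(1,-1),(-1,-1),(-1,1))])
    Hm=cv2.getPerspectiveTransform(src,np.float32([[0,0],[N,0],[N,N],[0,N]]))
    W=cv2.warpPerspective(I,Hm,(N,N),flags=cv2.INTER_CUBIC)
    E=np.clip((W.astype(float)-40)*1.9,0,255).astype(np.uint8)
    out.append(E)
cv2.imwrite('pics/rect.png',cv2.resize(np.hstack(out),(798,266)))
cv2.imwrite('pics/rect.png',np.hstack([cv2.resize(o,(266,266)) for o in out]))
```

```text
t 8.85 p [0.475  0.0738 0.1994] yaw 5.55 z [-0.  0. -1.] w 0.0196 F [-0.8  0.  -1.8]
```

View pics/rect.png

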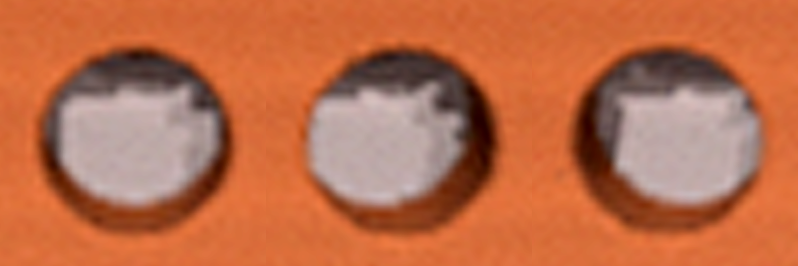

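```bash
cat >> h.py <<'E'
def link(psi=5.7,H=(.585,.123,.13)):
    psi=np.radians(psi);q=3**.5/2
    xl=np.array([np.cos(psi)*q,np.sin(psi)*q,.5]);yl=np.array([-np.sin(psi),np.cos(psi),0])
    return np.array(H),xl,yl,np.cross(xl,yl)
def rect(n,depth,half=.008,N=400,psi=5.7,Hh=(.585,.123,.13)):
    H,xl,yl,zl=link(psi,Hh); I,C=load(n); H=H-depth*zl
    src=np.float32([proj(C,H+a*xl*half+b*yl*half) for a,b in ((1,1),(1,-1),(-1,-1),(-1,1))])
    return cv2.warpPerspective(I,cv2.getPerspectiveTransform(src,np.float32([[0,0],[N,0],[N,N],[0,N]])),(N,N),flags=cv2.INTER_CUBIC)
E
python3 - <<'E'
from h import *
rows=[]
for f in (lambda W:np.clip((W-50)*4,0,255),lambda W:np.clip((W-100)*5,0,255)):
    rows.append(np.hstack([cv2.resize(f(rect(n,.0095).astype(float).mean(2)).astype(np.uint8),(266,266)) for n in ('w9','w8','w10')]))
cv2.imwrite('pics/rect2.png',np.vstack(rows))
E
```

```text
(no output)
```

View pics/rect2.png

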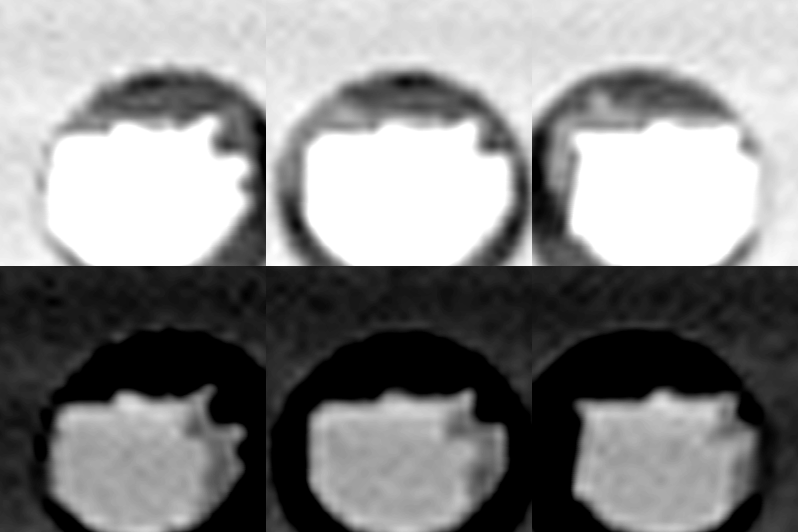

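Call:
{"fn": "servo_tool", "kwargs": {
  "increments": [
    {"slide":[0.021,-0.013,0],"spin":0},
    {"slide":[0.021,-0.013,0],"spin":0},
    {"slide":[0.0202,-0.0127,-0.001],"spin":0},
    {"slide":[0,0,0],"spin":0},
    {"slide":[0,0,0],"spin":0},
    {"slide":[0,0,0],"spin":0}
  ]
}}

```text
clock: 9.5
position: [0.532, 0.12, 0.2002]
ee_rot: [0.0, 0.999, 0.05, -0.001]
contact_force: [0.1, -0.6, -1.0]
width: 0.0198
```

Run:
```python
from h import *
s,I=shot('w11');show(s)
cv2.imwrite('pics/w11c.png',cv2.resize(I[100:200,260:380],None,fx=6,fy=6,interpolation=cv2.INTER_CUBIC))
S=eyes.get_image('side');cv2.imwrite('pics/s11.png',S);cv2.imwrite('pics/s11c.png',cv2.resize(S[110:190,250:370],None,fx=6,fy=6,interpolation=cv2.INTER_CUBIC))
M=Rq(s['ee_rot']).as_matrix();tip=s['position']+M@np.array([.0493,.0005,.0583])
H,xl,yl,zl=link(H=(.5846,.123,.1298));print(M@np.array([1,0,0]));print([((tip-H)@a*1000).round(2) for a in (xl,yl,zl)])
print(proj(cam('wrist',s),H),proj(cam('wrist',s),tip),proj(cam('side'),H),proj(cam('side'),tip))
```

```text
t 9.5 p [0.532  0.12   0.2002] yaw 5.78 z [-0.001 -0.    -1.   ] w 0.0198 F [ 0.1 -0.6 -1. ]
[ 0.99491626  0.10069428 -0.0015188 ]
[np.float64(3.07), np.float64(1.78), np.float64(12.12)]
[318.9403766  140.04573384] [316.25005469 146.91534395] [304.30450526 151.88188579] [302.93348475 148.86673636]
```

View pics/w11c.png

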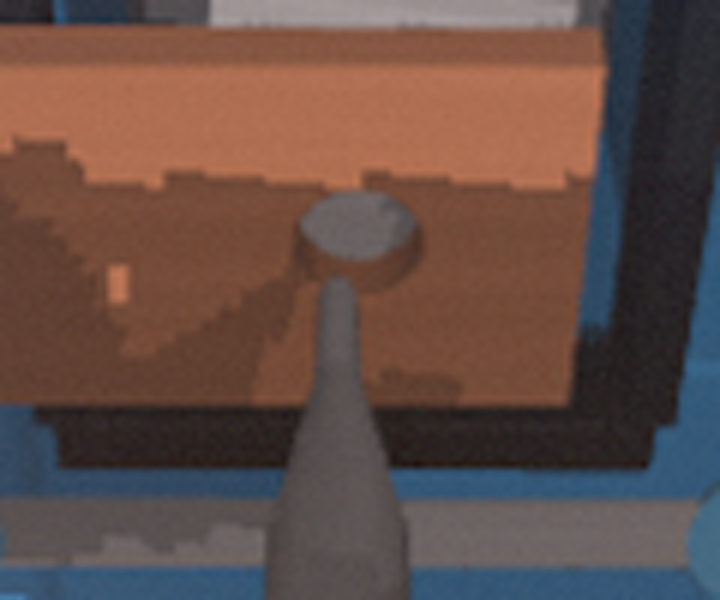

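View pics/s11c.png

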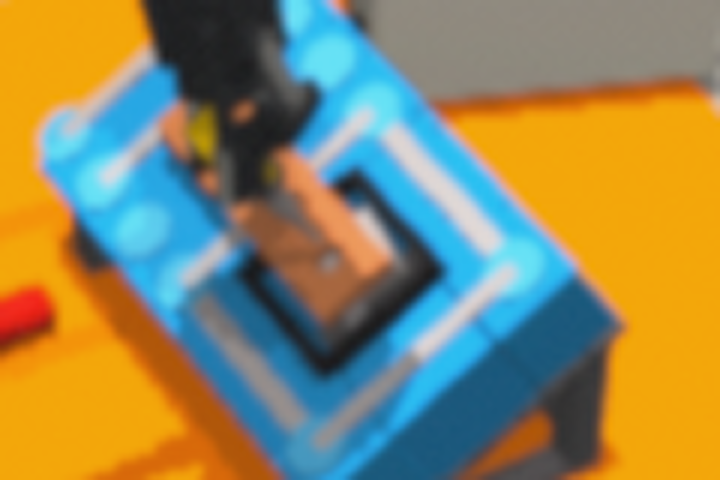

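Run:
```python
from h import *
I=cv2.imread('pics/w11.png').astype(float)
J=I[128:152,306:334].mean(2);print(J.astype(int))
a=rect('w11',.0095,half=.010,Hh=(.5846,.123,.1298)).astype(float)
cv2.imwrite('pics/r11.png',np.hstack([np.clip((a-40)*3,0,255),np.clip((a-70)*8,0,255)]).astype(np.uint8))
```

```text
[[122 121 121 121 121 124 121 122 119 123 121 118 122 123 108 100  99 101
  100 118 123 124 124 125 124 123 124 124]
 [124 123 123 123 120 124 122 122 123 123 121 120 120 125  96  80  76  79
   78  94 102 103  99 101 100 104 101 101]
 [ 99 102 101 102 103 101 102  98 116 123 124 125 122 127  95  77  81  79
   81  80  78  82  77  80  80  81  78  79]
 [ 81  79  79  80  80  80  79  79  96 101 104 108 106 109  96  80  83  79
   80  81  82  81  81  81  84  83  81  82]
 [ 84  82  82  81  86  84  83  76  76  90  98  99 100 102 102 101  99  98
   87  81  81  83  82  84  83  82  83  81]
 [ 83  82  86  83  85  84  86  90  94  99 103 103 103 103 104 107 104  98
   88  83  78  80  83  81  85  84  83  81]
 [ 83  83  83  82  82  81  95 102 103 102 101 102 101 103 102 104 104  92
   84  84  80  75  78  85  83  85  82  85]
 [ 81  82  81  81  79  89  98 100  97 101  98 101  99 100 101 101 102  94
   94  97  88  82  79  81  85  83  81  85]
 [ 82  85  83  77  88  97 100 100 101 103  98  97  99 100 101  99 100  99
  100 103  91  83  82  79  81  85  82  84]
 [ 80  82  79  68  90 102 100 100 100 100  99 1
[... 1008 characters left out ...]
 76  73  73  68  70  68  67  69  77  80  81  83  78  73  72  73  70  70
   69  66  66  74  82  85  85  84  86  86]
 [ 69  68  69  68  76  80  83  76  79  89  91  90  78  75  74  72  72  72
   67  70  79  82  84  83  84  83  84  84]
 [ 69  69  68  76  82  83  82  77  79  87  89  88  85  76  71  72  70  75
   78  82  82  86  80  84  84  84  83  82]
 [ 71  69  66  77  83  82  76  74  80  87  89  89  86  81  82  84  83  81
   84  83  82  84  82  81  81  79  81  84]
 [ 69  68  68  77  83  81  76  72  83  89  91  91  86  79  84  88  86  83
   84  81  80  80  81  79  80  82  82  80]
 [ 69  70  68  80  83  82  77  74  81  89  90  90  86  74  81  84  82  83
   84  82  81  82  82  81  83  83  83  81]]
```

View pics/r11.png

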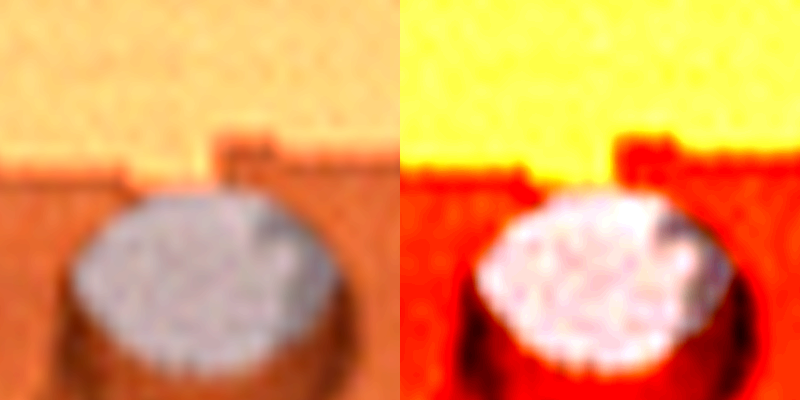

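Call:
{"fn": "servo_tool", "kwargs": {
  "increments": [
    {"slide":[0,0.0043,0],"spin":0},
    {"slide":[0,0,0],"spin":0},
    {"slide":[0.002,0,0.0035],"spin":0},
    {"slide":[0.002,0,0.0035],"spin":0},
    {"slide":[0.002,0,0.0035],"spin":0},
    {"slide":[0.001,0,0.0017],"spin":0},
    {"slide":[0,0,0],"spin":0},
    {"slide":[0,0,0],"spin":0}
  ]
}}

```text
clock: 10.4
position: [0.5406, 0.1162, 0.1882]
ee_rot: [0.0, 0.999, 0.05, -0.0]
contact_force: [-0.1, -0.0, -1.2]
width: 0.0196
```

```bash
cat >> h.py <<'E'
def tiprel(s,tool=(.0493,.0005,.0583),Hh=(.5846,.1227,.1298)):
    M=Rq(s['ee_rot']).as_matrix();tip=s['position']+M@np.array(tool);H,xl,yl,zl=link(H=Hh)
    print('tip in link mm',[float(((tip-H)@a*1000).round(2)) for a in (xl,yl,zl)],'F link',[float((s['contact_force']@a).round(1)) for a in (xl,yl,zl)])
E
python3 - <<'E'
from h import *
s,I=shot('w12');show(s);tiprel(s)
cv2.imwrite('pics/w12c.png',cv2.resize(I[100:200,260:380],None,fx=6,fy=6,interpolation=cv2.INTER_CUBIC))
E
```

```text
t 10.4 p [0.5406 0.1162 0.1882] yaw 5.74 z [-0. -0. -1.] w 0.0196 F [-0.1 -0.  -1.2]
tip in link mm [4.22, -2.54, -2.37] F link [-0.7, -0.0, -1.0]
```

View pics/w12c.png

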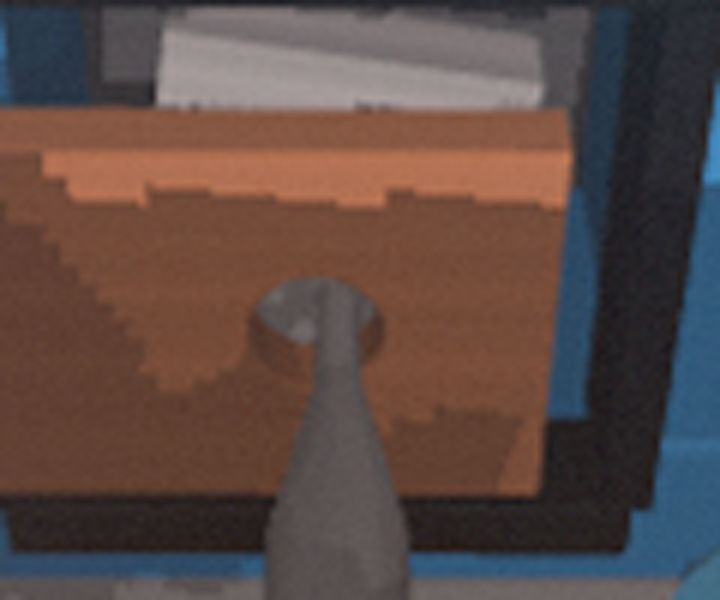

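Call:
{"fn": "servo_tool", "kwargs": {
  "increments": [
    {"slide":[0.001,0,0.0017],"spin":0},
    {"slide":[0.001,0,0.0017],"spin":0},
    {"slide":[0.001,0,0.0017],"spin":0},
    {"slide":[0.0005,0,0.0009],"spin":0},
    {"slide":[0.0005,0,0.0009],"spin":0},
    {"slide":[0,0,0],"spin":0}
  ]
}}

```text
clock: 11.05
position: [0.5445, 0.1166, 0.1812]
ee_rot: [0.0, 0.999, 0.05, -0.0]
contact_force: [0.1, -0.2, -2.3]
width: 0.0197
```

Run:
```python
from h import *
s=manip.get_state();show(s);tiprel(s)
```

```text
t 11.05 p [0.5445 0.1166 0.1812] yaw 5.73 z [-0. -0. -1.] w 0.0197 F [ 0.1 -0.2 -2.3]
tip in link mm [4.18, -2.58, -10.39] F link [-1.1, -0.2, -2.0]
```

No contact yet at an estimated 10.4 mm depth; go on by small steps.

Call:
{"fn": "servo_tool", "kwargs": {
  "increments": [
    {"slide":[0.0005,0,0.0009],"spin":0},
    {"slide":[0.0005,0,0.0009],"spin":0},
    {"slide":[0,0,0],"spin":0}
  ]
}}

```text
clock: 11.35
position: [0.5455, 0.1167, 0.1794]
ee_rot: [0.0, 0.999, 0.05, -0.0]
contact_force: [-0.1, 0.9, -2.2]
width: 0.0197
```

Call:
{"fn": "servo_tool", "kwargs": {
  "increments": [
    {"slide":[0.0005,0,0.0009],"spin":0},
    {"slide":[0.0005,0,0.0009],"spin":0},
    {"slide":[0,0,0],"spin":0}
  ]
}}

```text
clock: 11.65
position: [0.5465, 0.1168, 0.1776]
ee_rot: [0.0, 0.999, 0.05, -0.0]
contact_force: [-0.7, -0.6, -1.5]
width: 0.0196
```

Run:
```python
from h import *
s,I=shot('w13');show(s);tiprel(s)
cv2.imwrite('pics/w13c.png',cv2.resize(I[100:200,260:380],None,fx=6,fy=6,interpolation=cv2.INTER_CUBIC))
```

```text
t 11.65 p [0.5465 0.1168 0.1776] yaw 5.73 z [-0. -0. -1.] w 0.0196 F [-0.7 -0.6 -1.5]
tip in link mm [4.14, -2.59, -14.5] F link [-1.4, -0.5, -0.9]
```

View pics/w13c.png

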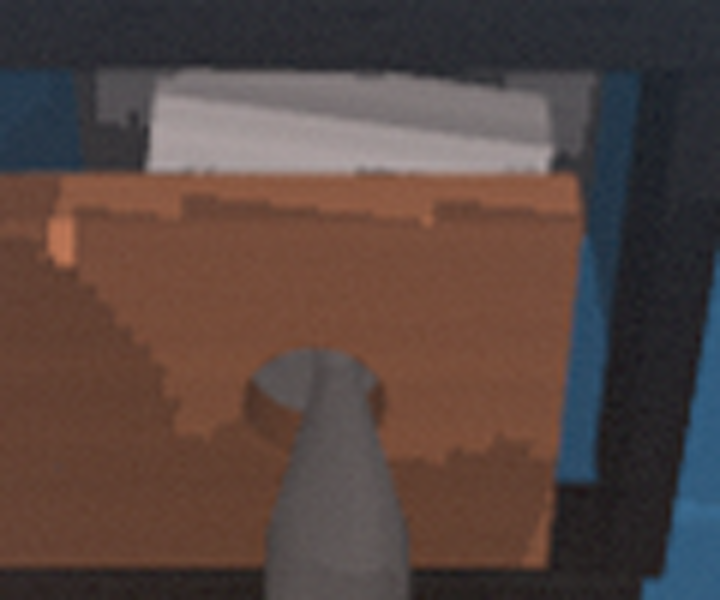

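Call:
{"fn": "servo_tool", "kwargs": {
  "increments": [
    {"slide":[0.0005,0,0.0009],"spin":0},
    {"slide":[0,0,0],"spin":0},
    {"slide":[-0.0009,-0.0006,0.0005],"spin":0},
    {"slide":[-0.0009,-0.0007,0.0005],"spin":0},
    {"slide":[-0.0009,-0.0006,0.0005],"spin":0},
    {"slide":[-0.0009,-0.0007,0.0005],"spin":0},
    {"slide":[0,0,0],"spin":0}
  ]
}}

```text
clock: 12.4
position: [0.5449, 0.1183, 0.1757]
ee_rot: [0.001, 0.999, 0.05, 0.002]
contact_force: [4.4, -3.0, 0.6]
width: 0.0196
```

Run:
```python
from h import *
s,I=shot('w14');show(s);tiprel(s)
cv2.imwrite('pics/w14c.png',cv2.resize(I[100:200,260:380],None,fx=6,fy=6,interpolation=cv2.INTER_CUBIC))
```

```text
t 12.4 p [0.5449 0.1183 0.1757] yaw 5.73 z [ 0.004 -0.002 -1.   ] w 0.0196 F [ 4.4 -3.   0.6]
tip in link mm [2.16, -1.05, -15.37] F link [3.8, -3.4, -1.5]
```

View pics/w14c.png

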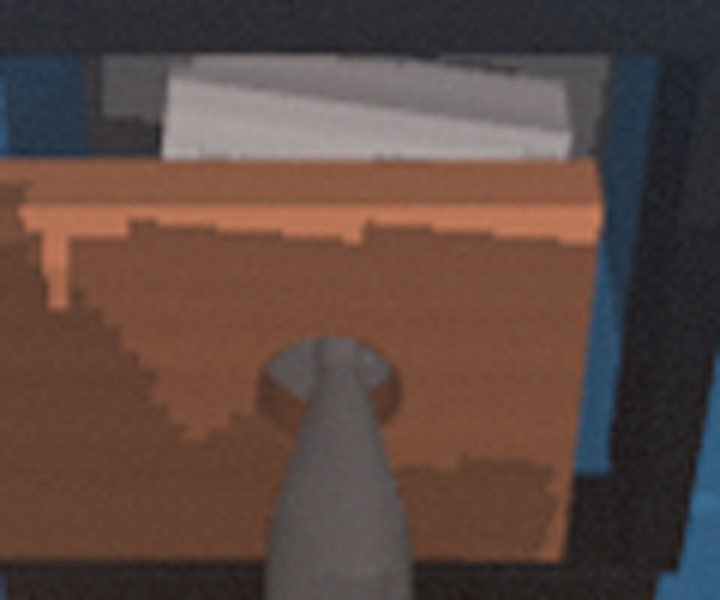

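Call:
{"fn": "servo_tool", "kwargs": {
  "increments": [
    {"slide":[0,0,0],"spin":0},
    {"slide":[-0.0009,-0.0005,0.0005],"spin":0},
    {"slide":[-0.0009,-0.0005,0.0005],"spin":0},
    {"slide":[0,0,0],"spin":0},
    {"slide":[0,0,0],"spin":0}
  ],
  "newtons": 80
}}

```text
clock: 12.95
position: [0.5423, 0.1195, 0.1741]
ee_rot: [0.0, 0.999, 0.05, 0.001]
contact_force: [5.1, -3.5, -0.9]
width: 0.0187
```

Run:
```python
from h import *
s,I=shot('w15');show(s);tiprel(s)
cv2.imwrite('pics/w15c.png',cv2.resize(I[100:200,260:380],None,fx=6,fy=6,interpolation=cv2.INTER_CUBIC))
```

```text
t 12.95 p [0.5423 0.1195 0.1741] yaw 5.73 z [ 0.002 -0.001 -1.   ] w 0.0187 F [ 5.1 -3.5 -0.9]
tip in link mm [-0.81, 0.48, -15.54] F link [3.6, -4.0, -3.1]
```

View pics/w15c.png

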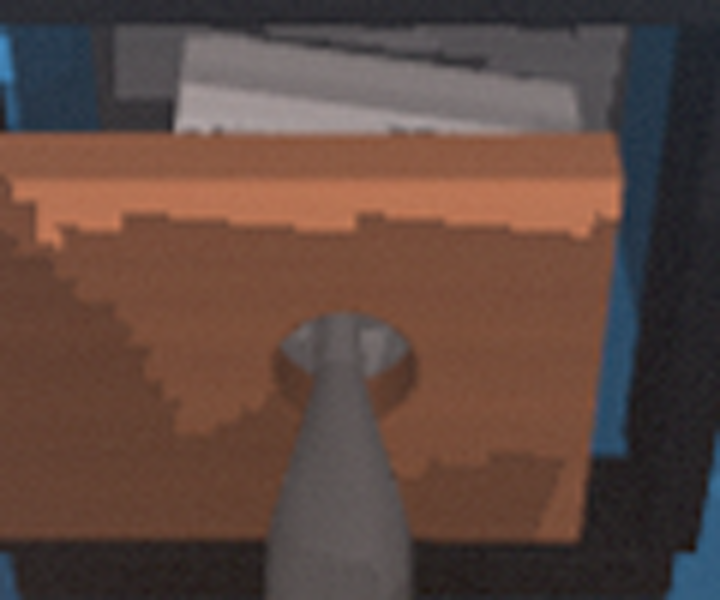

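Call:
{"fn": "servo_tool", "kwargs": {
  "increments": [
    {"slide":[0.001,0,0.0017],"spin":0},
    {"slide":[0.001,0,0.0017],"spin":0},
    {"slide":[0.001,0,0.0017],"spin":0},
    {"slide":[0.001,0,0.0017],"spin":0},
    {"slide":[0,0,0],"spin":0}
  ]
}}

```text
clock: 13.5
position: [0.5455, 0.1206, 0.1668]
ee_rot: [-0.0, 0.999, 0.05, 0.0]
contact_force: [3.5, 0.1, 1.6]
width: 0.0193
```

Run:
```python
from h import *
s=manip.get_state();show(s);tiprel(s)
```

```text
t 13.5 p [0.5455 0.1206 0.1668] yaw 5.73 z [ 0.  0. -1.] w 0.0193 F [3.5 0.1 1.6]
tip in link mm [-1.85, 1.36, -23.53] F link [3.8, -0.2, -0.3]
```

Call:
{"fn": "servo_tool", "kwargs": {
  "increments": [
    {"slide":[0.0013,0.0003,0.0015],"spin":0},
    {"slide":[0.0013,0.0003,0.0015],"spin":0},
    {"slide":[0.0013,0.0003,0.0015],"spin":0},
    {"slide":[0.001,0,0.0017],"spin":0},
    {"slide":[0,0,0],"spin":0}
  ]
}}

```text
clock: 14.0
position: [0.5506, 0.1199, 0.1605]
ee_rot: [0.0, 0.999, 0.05, 0.0]
contact_force: [3.7, -0.6, 1.3]
width: 0.019
```

Run:
```python
from h import *
s,I=shot('w16');show(s);tiprel(s)
cv2.imwrite('pics/w16c.png',cv2.resize(I[60:240,220:420],None,fx=4,fy=3.3,interpolation=cv2.INTER_CUBIC))
```

```text
t 14.0 p [0.5506 0.1199 0.1605] yaw 5.73 z [ 0. -0. -1.] w 0.019 F [ 3.7 -0.6  1.3]
tip in link mm [-0.64, 0.12, -31.43] F link [3.8, -1.0, -0.7]
```

View pics/w16c.png

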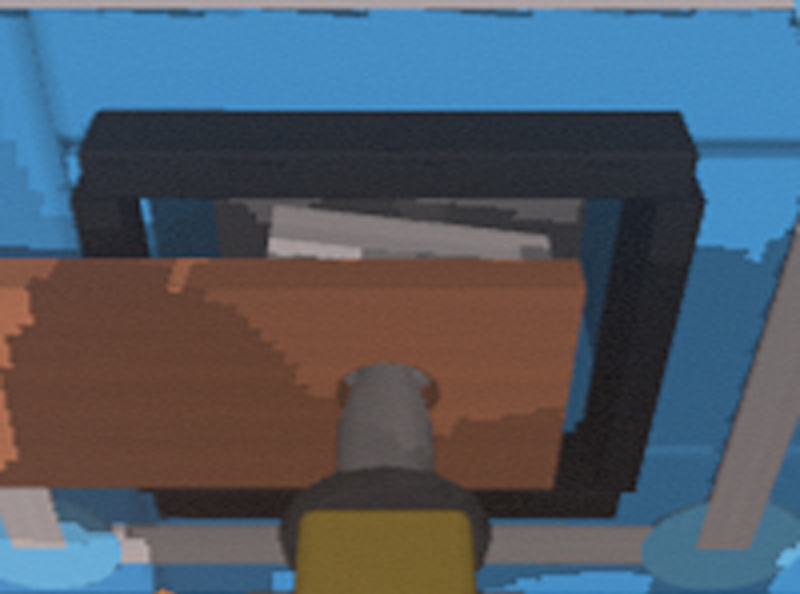

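Call:
{"fn": "servo_tool", "kwargs": {
  "increments": [
    {"slide":[0.001,0,0.0017],"spin":0},
    {"slide":[0.001,0,0.0017],"spin":0},
    {"slide":[0.001,0,0.0017],"spin":0},
    {"slide":[0,0,0],"spin":0}
  ]
}}

```text
clock: 14.45
position: [0.5538, 0.1201, 0.1557]
ee_rot: [0.0, 0.999, 0.05, 0.0]
contact_force: [3.5, -0.0, 2.4]
width: 0.0192
```

Run:
```python
from h import *
s=manip.get_state();show(s);tiprel(s)
```

```text
t 14.45 p [0.5538 0.1201 0.1557] yaw 5.73 z [ 0.001 -0.    -1.   ] w 0.0192 F [ 3.5 -0.   2.4]
tip in link mm [-0.23, 0.04, -37.22] F link [4.2, -0.4, 0.3]
```

Call:
{"fn": "servo_tool", "kwargs": {
  "increments": [
    {"slide":[0.001,0,0.0017],"spin":0},
    {"slide":[0.001,0,0.0017],"spin":0},
    {"slide":[0.001,0,0.0017],"spin":0},
    {"slide":[0.001,0,0.0017],"spin":0},
    {"slide":[0,0,0],"spin":0}
  ]
}}

```text
clock: 14.95
position: [0.5578, 0.1205, 0.1491]
ee_rot: [0.0, 0.999, 0.05, 0.001]
contact_force: [2.9, -0.5, 4.3]
width: 0.0189
```

Run:
```python
from h import *
s,I=shot('w17');show(s);tiprel(s)
cv2.imwrite('pics/w17c.png',cv2.resize(I[60:240,220:420],None,fx=4,fy=3.3,interpolation=cv2.INTER_CUBIC))
```

```text
t 14.95 p [0.5578 0.1205 0.1491] yaw 5.73 z [ 0.001 -0.    -1.   ] w 0.0189 F [ 2.9 -0.5  4.3]
tip in link mm [0.01, -0.0, -44.95] F link [4.6, -0.8, 2.3]
```

View pics/w17c.png

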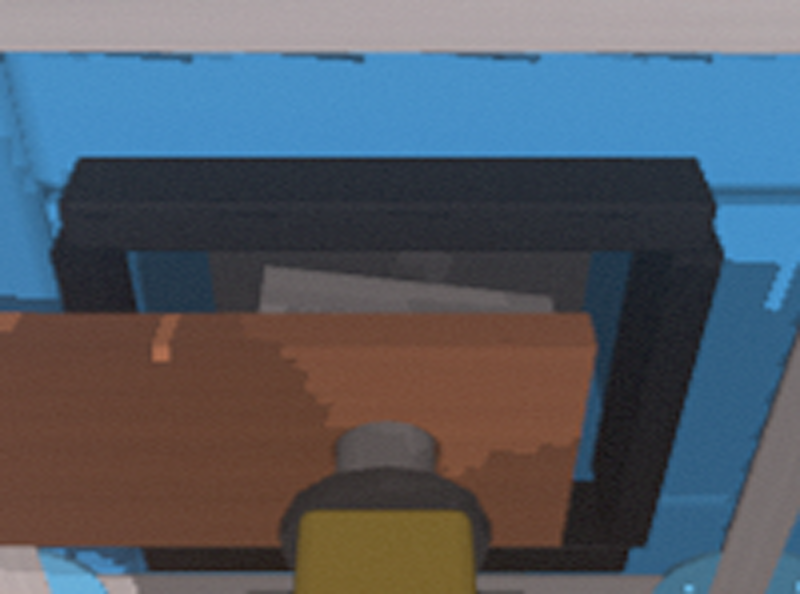

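Call:
{"fn": "servo_tool", "kwargs": {
  "increments": [
    {"slide":[0.001,0,0.0017],"spin":0},
    {"slide":[0.001,0,0.0017],"spin":0},
    {"slide":[0.001,0,0.0017],"spin":0},
    {"slide":[0.001,0,0.0017],"spin":0},
    {"slide":[0,0,0],"spin":0}
  ]
}}

```text
clock: 15.5
position: [0.5618, 0.1209, 0.1422]
ee_rot: [0.0, 0.999, 0.05, 0.001]
contact_force: [4.1, -0.1, 2.3]
width: 0.0188
```

Run:
```python
from h import *
s=manip.get_state();show(s);tiprel(s)
```

```text
t 15.5 p [0.5618 0.1209 0.1422] yaw 5.73 z [ 0.001 -0.    -1.   ] w 0.0188 F [ 4.1 -0.1  2.3]
tip in link mm [0.03, 0.01, -53.01] F link [4.6, -0.5, -0.0]
```

Call:
{"fn": "servo_tool", "kwargs": {
  "increments": [
    {"slide":[0.001,0,0.0017],"spin":0},
    {"slide":[0.0005,0,0.0009],"spin":0},
    {"slide":[0.0005,0,0.0009],"spin":0},
    {"slide":[0.0005,0,0.0009],"spin":0},
    {"slide":[0,0,0],"spin":0}
  ]
}}

```text
clock: 16.0
position: [0.5643, 0.1212, 0.1381]
ee_rot: [0.0, 0.999, 0.05, 0.001]
contact_force: [3.6, -0.7, 4.2]
width: 0.0186
```

Run:
```python
from h import *
s,I=shot('w18');show(s);tiprel(s)
cv2.imwrite('pics/w18c.png',cv2.resize(I[60:240,220:420],None,fx=4,fy=3.3,interpolation=cv2.INTER_CUBIC))
S=eyes.get_image('side');cv2.imwrite('pics/s18c.png',cv2.resize(S[100:190,250:370],None,fx=6,fy=6,interpolation=cv2.INTER_CUBIC))
```

```text
t 16.0 p [0.5643 0.1212 0.1381] yaw 5.74 z [ 0.001 -0.    -1.   ] w 0.0186 F [ 3.6 -0.7  4.2]
tip in link mm [0.14, 0.03, -57.77] F link [5.1, -1.0, 1.8]
```

View pics/w18c.png

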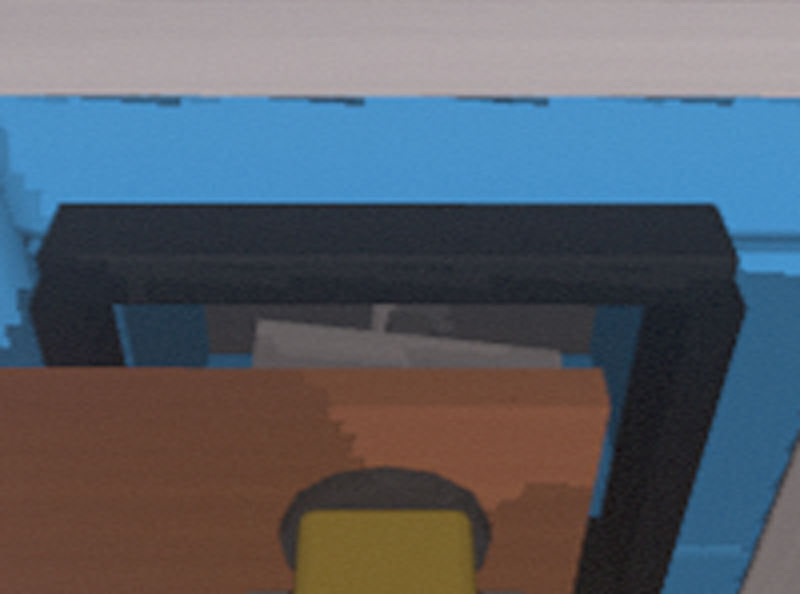

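View pics/s18c.png

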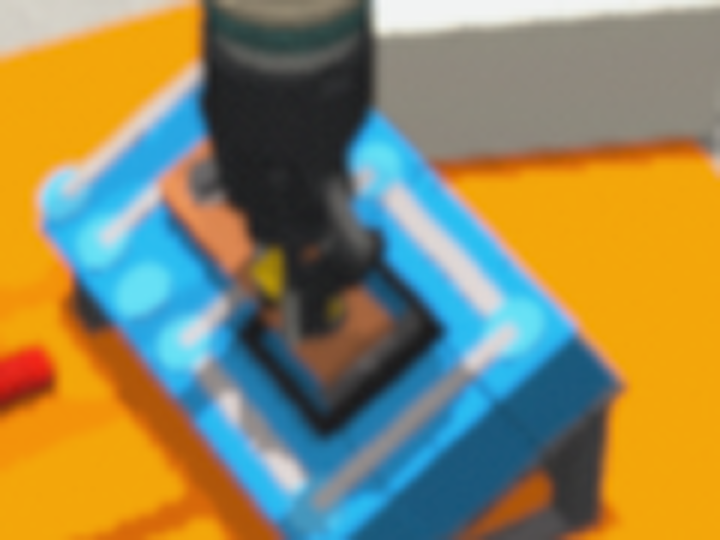

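Call:
{"fn": "servo_tool", "kwargs": {
  "increments": [
    {"slide":[0.0005,0,0.0009],"spin":0},
    {"slide":[0.0005,0,0.0009],"spin":0},
    {"slide":[0,0,0],"spin":0}
  ]
}}

```text
clock: 16.4
position: [0.5649, 0.1212, 0.1371]
ee_rot: [0.0, 0.999, 0.05, 0.0]
contact_force: [0.8, -1.6, 9.0]
width: 0.0191
```

Run:
```python
from h import *
s=manip.get_state();show(s);tiprel(s)
```

```text
t 16.4 p [0.5649 0.1212 0.1371] yaw 5.73 z [ 0.001 -0.    -1.   ] w 0.0191 F [ 0.8 -1.6  9. ]
tip in link mm [0.1, 0.01, -58.95] F link [5.1, -1.6, 7.5]
```

Call:
{"fn": "servo_tool", "kwargs": {
  "increments": [
    {"slide":[0,0,0],"spin":0},
    {"slide":[0,0,0],"spin":0},
    {"slide":[-0.0015,0,-0.0026],"spin":0},
    {"slide":[-0.0025,0,-0.0043],"spin":0},
    {"slide":[-0.004,0,-0.0069],"spin":0},
    {"slide":[-0.004,0,-0.0069],"spin":0},
    {"slide":[-0.004,0,-0.0069],"spin":0},
    {"slide":[-0.004,0,-0.0069],"spin":0}
  ]
}}

```text
clock: 17.2
position: [0.5425, 0.1194, 0.1693]
ee_rot: [-0.0, 0.999, 0.05, -0.003]
contact_force: [0.6, -0.6, -1.6]
width: 0.019
```

Call:
{"fn": "servo_tool", "kwargs": {
  "increments": [
    {"slide":[-0.005,0,-0.0087],"spin":0},
    {"slide":[-0.005,0,-0.0087],"spin":0},
    {"slide":[-0.006,0,-0.0104],"spin":0},
    {"slide":[-0.01,0,-0.0173],"spin":0},
    {"slide":[-0.01,0,-0.03],"spin":0},
    {"slide":[0,0,0],"spin":0},
    {"slide":[0,0,0],"spin":0}
  ]
}}

```text
clock: 17.9
position: [0.5087, 0.1158, 0.2463]
ee_rot: [-0.0, 0.999, 0.05, 0.001]
contact_force: [-0.5, 0.1, -2.7]
width: 0.0187
```

Run:
```python
from h import *
s,I=shot('w19');show(s);tiprel(s)
cv2.imwrite('pics/w19c.png',cv2.resize(I[40:220,220:420],None,fx=4,fy=3.3,interpolation=cv2.INTER_CUBIC))
```

```text
t 17.9 p [0.5087 0.1158 0.2463] yaw 5.74 z [ 0.002  0.    -1.   ] w 0.0187 F [-0.5  0.1 -2.7]
tip in link mm [5.95, 0.21, 63.9] F link [-1.8, 0.2, -2.1]
```

View pics/w19c.png

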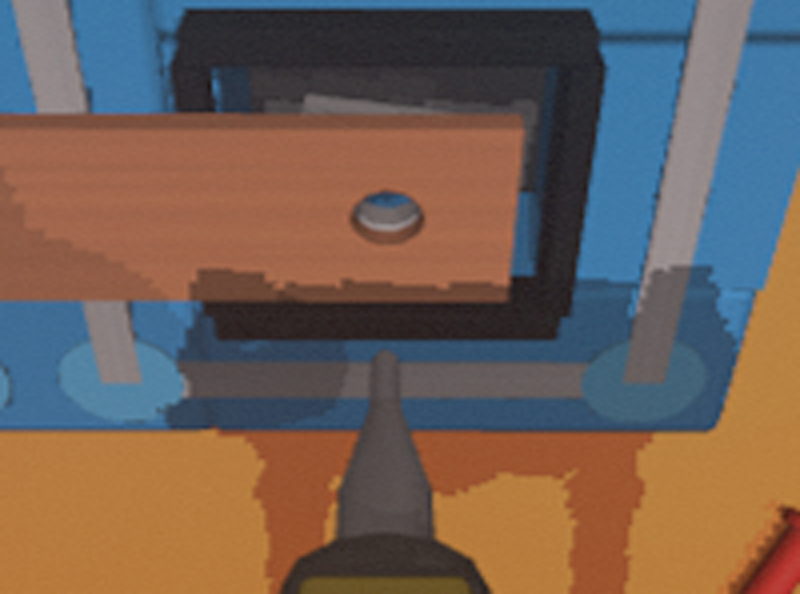

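Call:
{"fn": "servo_tool", "kwargs": {
  "increments": [
    {"slide":[-0.013,0.0461,0],"spin":0},
    {"slide":[-0.013,0.0461,0],"spin":0},
    {"slide":[-0.013,0.0461,0],"spin":0},
    {"slide":[-0.013,0.0461,0],"spin":0},
    {"slide":[-0.013,0.0461,0],"spin":0},
    {"slide":[-0.013,0.0461,0],"spin":0},
    {"slide":[-0.013,0.0461,0],"spin":0},
    {"slide":[-0.013,0.0461,0],"spin":0}
  ]
}}

```text
clock: 18.75
position: [0.4412, -0.2631, 0.244]
ee_rot: [-0.001, 0.999, 0.05, -0.001]
contact_force: [0.2, 0.7, -1.8]
width: 0.0192
```

Call:
{"fn": "servo_tool", "kwargs": {
  "increments": [
    {"slide":[-0.0058,0.0465,0],"spin":0},
    {"slide":[0,0,0.03],"spin":0},
    {"slide":[0,0,0.03],"spin":0},
    {"slide":[0,0,0.02],"spin":0},
    {"slide":[0,0,0],"spin":0},
    {"slide":[0,0,0],"spin":0}
  ]
}}

```text
clock: 19.35
position: [0.441, -0.3083, 0.1648]
ee_rot: [-0.001, 0.999, 0.05, -0.001]
contact_force: [0.0, -0.0, -1.3]
width: 0.019
```

Run:
```python
from h import *
s,I=shot('w20');show(s)
M=Rq(s['ee_rot']).as_matrix();print('tip',s['position']+M@np.array([.0493,.0005,.0583]))
C=cam('wrist',s);print(proj(C,(.488,-.304,.072)))
cv2.imwrite('pics/w20c.png',cv2.resize(I[90:190,240:400],None,fx=5,fy=5,interpolation=cv2.INTER_CUBIC))
```

```text
t 19.35 p [ 0.441  -0.3083  0.1648] yaw 5.73 z [-0.002  0.001 -1.   ] w 0.019 F [ 0.  -0.  -1.3]
tip [ 0.48998787 -0.30376847  0.10641219]
[316.32251166 145.42103709]
```

View pics/w20c.png

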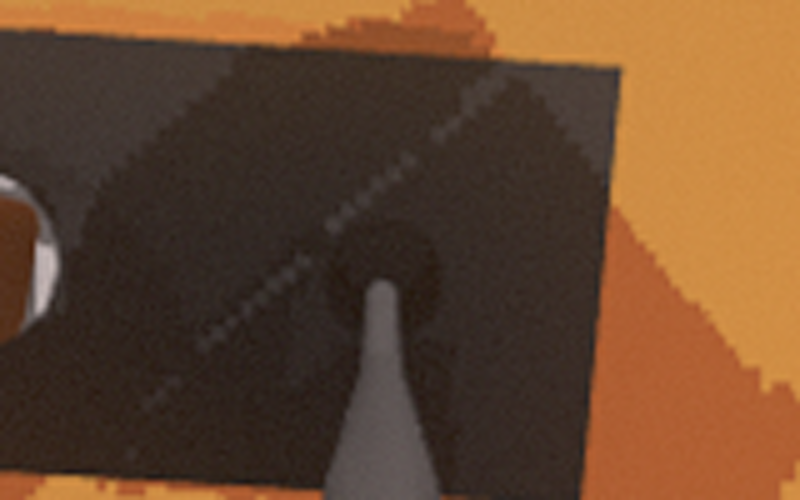

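Call:
{"fn": "servo_tool", "kwargs": {
  "increments": [
    {"slide":[0.001,0,0.022],"spin":0},
    {"slide":[0.001,0,0.022],"spin":0},
    {"slide":[0,0,0],"spin":0},
    {"slide":[0.003,0,0],"spin":0},
    {"slide":[0.007,0,-0.0035],"spin":0},
    {"slide":[0.0073,0,-0.0025],"spin":0},
    {"slide":[0,0,0],"spin":0}
  ],
  "newtons": 25
}}

```text
clock: 20.1
position: [0.4581, -0.3066, 0.1289]
ee_rot: [0.0, 0.999, 0.051, -0.003]
contact_force: [-7.8, -0.2, -0.0]
width: 0.0193
```

Run:
```python
from h import *
s,I=shot('w21');show(s)
cv2.imwrite('pics/w21c.png',cv2.resize(I[90:340,200:440],None,fx=3,fy=2.4,interpolation=cv2.INTER_CUBIC))
```

```text
t 20.1 p [ 0.4581 -0.3066  0.1289] yaw 5.85 z [-0.006 -0.001 -1.   ] w 0.0193 F [-7.8 -0.2 -0. ]
```

View pics/w21c.png

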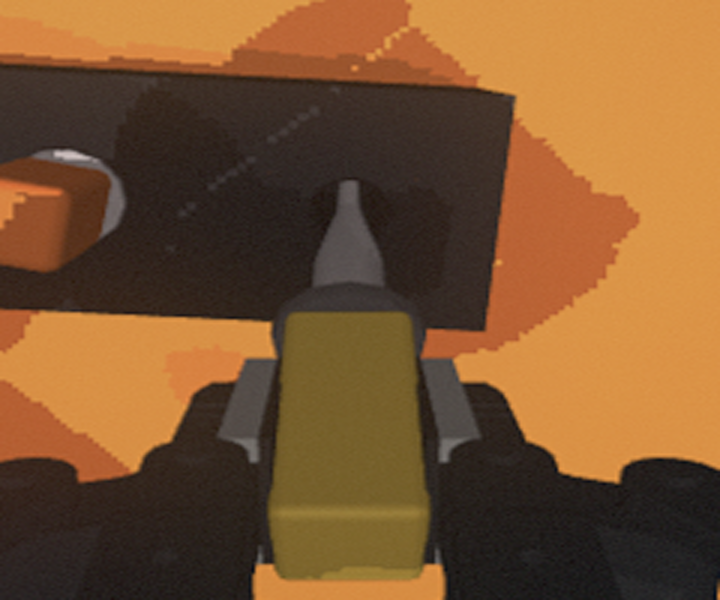

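Call:
{"fn": "servo_tool", "kwargs": {
  "increments": [
    {"slide":[0.0075,0,-0.0018],"spin":0},
    {"slide":[0.0077,0,-0.0012],"spin":0},
    {"slide":[0.0078,0,-0.0005],"spin":0},
    {"slide":[0.005,0,0],"spin":0},
    {"slide":[0,0,0],"spin":0}
  ]
}}

```text
clock: 20.65
position: [0.4852, -0.3039, 0.1325]
ee_rot: [0.0, 0.999, 0.051, -0.004]
contact_force: [-8.4, -1.0, 1.2]
width: 0.0191
```

Run:
```python
from h import *
s,I=shot('w22');show(s)
cv2.imwrite('pics/w22c.png',cv2.resize(I[90:340,200:440],None,fx=3,fy=2.4,interpolation=cv2.INTER_CUBIC))
```

```text
t 20.65 p [ 0.4852 -0.3039  0.1325] yaw 5.85 z [-0.007 -0.001 -1.   ] w 0.0191 F [-8.4 -1.   1.2]
```

View pics/w22c.png

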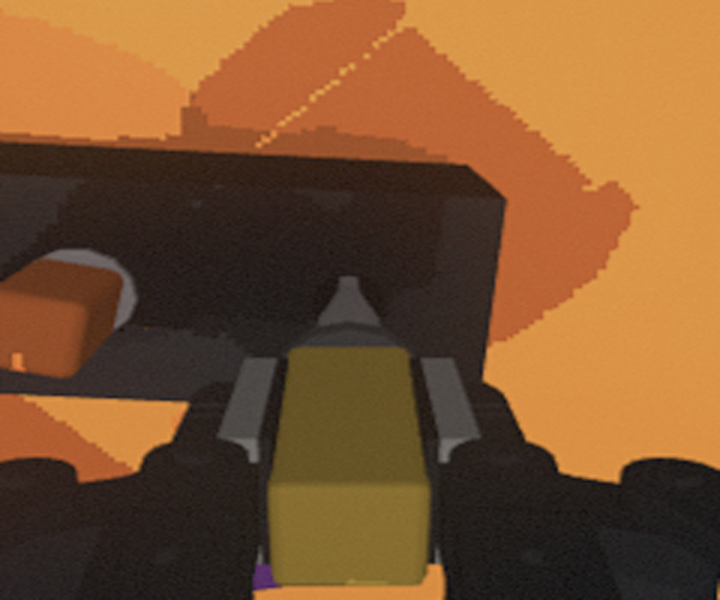

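Call:
{"fn": "servo_tool", "kwargs": {
  "increments": [
    {"slide":[0.005,0,0],"spin":0},
    {"slide":[0.005,0,0],"spin":0},
    {"slide":[0,0,0],"spin":0},
    {"slide":[-0.006,0,0.002],"spin":0},
    {"slide":[0,0,0],"spin":0},
    {"slide":[0,0,0],"spin":0}
  ]
}}

```text
clock: 21.3
position: [0.4935, -0.3038, 0.1303]
ee_rot: [0.001, 0.999, 0.05, 0.001]
contact_force: [0.6, 0.5, -1.9]
width: 0.0189
```

Run:
```python
from h import *
s,I=shot('w23');show(s)
cv2.imwrite('pics/w23c.png',cv2.resize(I[90:340,200:440],None,fx=3,fy=2.4,interpolation=cv2.INTER_CUBIC))
S=eyes.get_image('side');cv2.imwrite('pics/s23c.png',cv2.resize(S[220:340,280:420],None,fx=5,fy=5,interpolation=cv2.INTER_CUBIC))
```

```text
t 21.3 p [ 0.4935 -0.3038  0.1303] yaw 5.72 z [ 0.003 -0.002 -1.   ] w 0.0189 F [ 0.6  0.5 -1.9]
```

View pics/w23c.png

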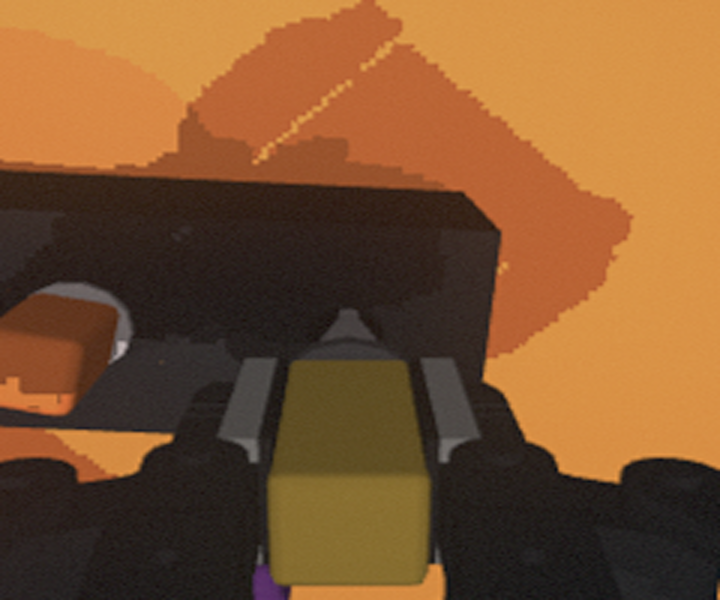

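View pics/s23c.png

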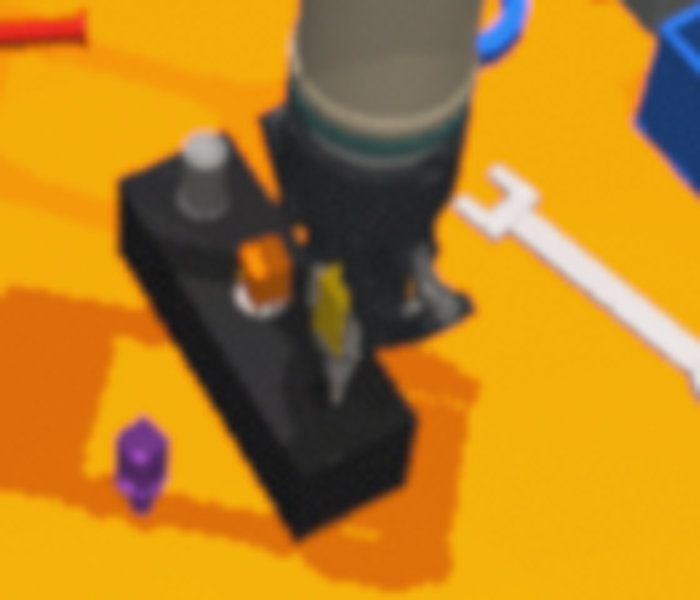

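```bash
cat >> h.py <<'E'
def tilt(n,uv,L=.091):
    st=np.load(n+'.npz');C=cam('wrist',st);M=Rq(st['ee_rot']).as_matrix();o,d=ray(C,uv);o=M.T@(o-st['position']);d=M.T@d
    G=np.array([0,0,-.0187]);b=d@(o-G);c=(o-G)@(o-G)-L*L;s=-b+np.sqrt(max(b*b-c,0));p=o+d*s;print('tip tool',p.round(4),'tilt',np.degrees(np.arctan2(p[0],p[2]+.0187)).round(1))
E
python3 - <<'E'
from h import *
tilt('w23',(316,90+312/2.4)); tilt('w5',(316.5,147))
E
```

```text
tip tool [-0.0033  0.0003  0.0722] tilt -2.1
tip tool [0.0493 0.0007 0.0578] tilt 32.8
```

Call:
{"fn": "servo_tool", "kwargs": {
  "increments": [
    {"slide":[-0.002,0,0.006],"spin":0},
    {"slide":[-0.001,0,0.008],"spin":0},
    {"slide":[-0.001,0,0.008],"spin":0},
    {"slide":[-0.001,0,0.008],"spin":0},
    {"slide":[0,0,0.007],"spin":0},
    {"slide":[0,0,0.006],"spin":0},
    {"slide":[0,0,0],"spin":0}
  ]
}}

```text
clock: 22.1
position: [0.4871, -0.3036, 0.0851]
ee_rot: [-0.0, 0.999, 0.05, -0.0]
contact_force: [-0.3, 0.1, -2.0]
width: 0.0189
```

Run:
```python
from h import *
s,I=shot('w24');show(s)
cv2.imwrite('pics/w24c.png',cv2.resize(I[90:340,200:440],None,fx=3,fy=2.4,interpolation=cv2.INTER_CUBIC))
```

```text
t 22.1 p [ 0.4871 -0.3036  0.0851] yaw 5.73 z [-0.001  0.001 -1.   ] w 0.0189 F [-0.3  0.1 -2. ]
```

View pics/w24c.png

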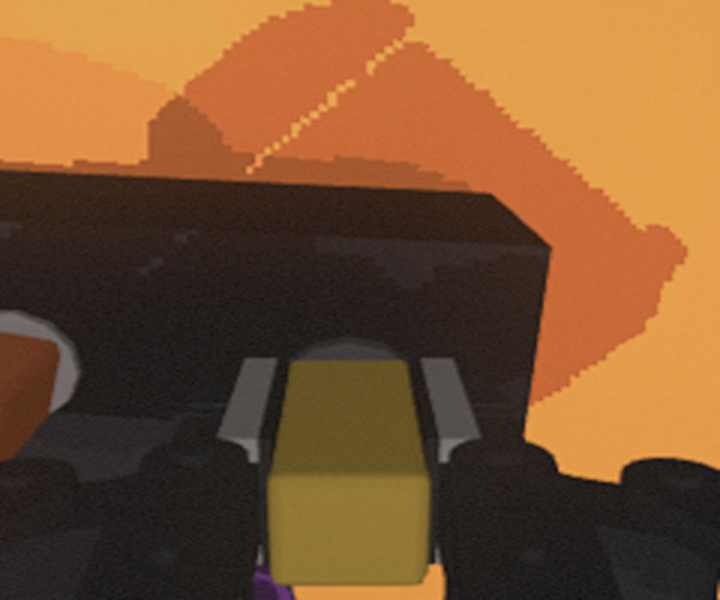

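Call:
{"fn": "servo_tool", "kwargs": {
  "increments": [
    {"slide":[0,0,0],"spin":0},
    {"slide":[0,0,0],"spin":0},
    {"slide":[0,0,0],"spin":0},
    {"slide":[0,0,-0.02],"spin":0},
    {"slide":[0,0,-0.04],"spin":0},
    {"slide":[0,-0.03,-0.04],"spin":0},
    {"slide":[0,-0.03,0],"spin":0},
    {"slide":[0,0,0],"spin":0}
  ],
  "hand": 0.45
}}

```text
clock: 22.95
position: [0.481, -0.2412, 0.1882]
ee_rot: [-0.0, 0.999, 0.051, 0.001]
contact_force: [-0.4, -0.0, 0.5]
width: 0.0387
```

Run:
```python
from h import *
s,I=shot('w25');show(s)
cv2.imwrite('pics/w25c.png',cv2.resize(I[120:240,200:420],None,fx=3.6,fy=3.6,interpolation=cv2.INTER_CUBIC))
```

```text
t 22.95 p [ 0.481  -0.2412  0.1882] yaw 5.86 z [ 0.002  0.    -1.   ] w 0.0387 F [-0.4 -0.   0.5]
```

View pics/w25c.png

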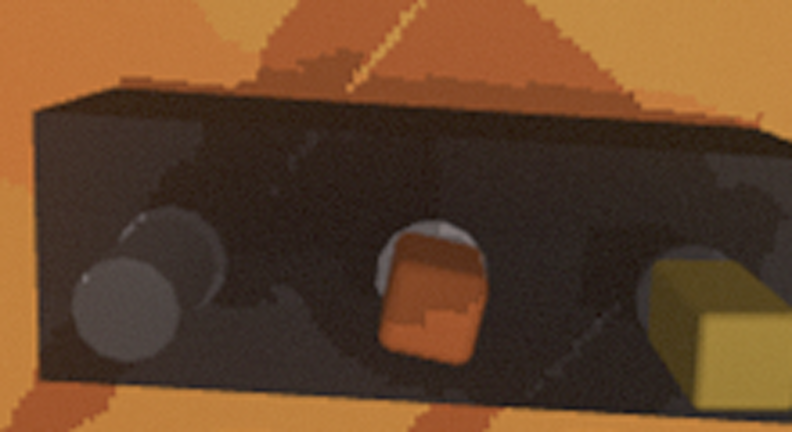

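Run:
```python
from h import *
I,C=load('w25')
q=np.array([onz(C,(200+(u+.5)/3.6-.5,120+(v+.5)/3.6-.5),.108) for u,v in ((398,258),(488,276),(471,366),(379,347))]);print(q.round(4),q.mean(0))
for i in range(4):
    d=q[(i+1)%4]-q[i];print(np.linalg.norm(d).round(4),np.degrees(np.arctan2(d[1],d[0])))
print(onz(C,(200+433/3.6,120+275/3.6),.075))
```

```text
[[ 0.4965 -0.2358  0.108 ]
 [ 0.4947 -0.2541  0.108 ]
 [ 0.4755 -0.2529  0.108 ]
 [ 0.4776 -0.2338  0.108 ]] [ 0.48606412 -0.24414149  0.108     ]
0.0184 -95.73655665429696
0.0192 176.32693130702785
0.0193 83.64271060434476
0.019 -6.1642616923438025
[ 0.48553142 -0.24469401  0.075     ]
```

Call:
{"fn": "servo_tool", "kwargs": {
  "increments": [
    {"slide":[0,0,0],"spin":5.7},
    {"slide":[0,0,0],"spin":5.7},
    {"slide":[0.0053,0.0024,0.03],"spin":0},
    {"slide":[0,0,0.03],"spin":0},
    {"slide":[0,0,0.025],"spin":0},
    {"slide":[0,0,0.015],"spin":0},
    {"slide":[0,0,0.007],"spin":0},
    {"slide":[0,0,0],"spin":0}
  ]
}}

```text
clock: 23.8
position: [0.4862, -0.2476, 0.0785]
ee_rot: [-0.0, 0.999, -0.05, -0.0]
contact_force: [0.7, -0.4, 0.2]
width: 0.0381
```

Run:
```python
from h import *
s,I=shot('w26');show(s)
```

```text
t 23.8 p [ 0.4862 -0.2476  0.0785] yaw -5.69 z [-0.001  0.    -1.   ] w 0.0381 F [ 0.7 -0.4  0.2]
```

View pics/w26.png

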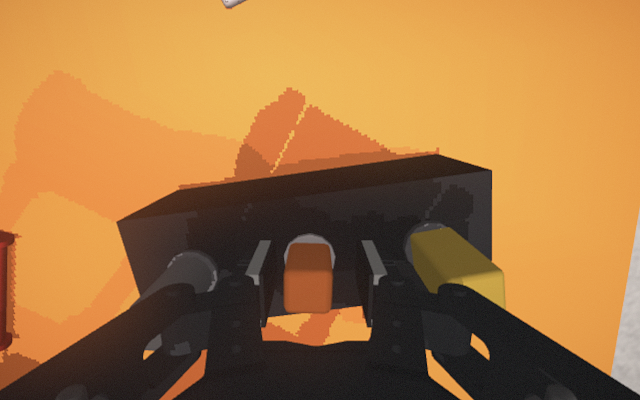

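Call:
{"fn": "servo_tool", "kwargs": {
  "increments": [
    {"slide":[0,-0.0035,-0.001],"spin":0},
    {"slide":[0,0,0],"spin":0},
    {"slide":[0,0,0],"spin":0}
  ]
}}

```text
clock: 24.15
position: [0.4869, -0.2436, 0.0806]
ee_rot: [0.0, 0.999, -0.049, 0.0]
contact_force: [-0.8, 0.4, -0.7]
width: 0.0384
```

Call:
{"fn": "servo_tool", "kwargs": {
  "increments": [
    {"slide":[0,0,0],"spin":0},
    {"slide":[0,0,0],"spin":0},
    {"slide":[0,0,0],"spin":0},
    {"slide":[0,0,0],"spin":0}
  ],
  "hand": 0,
  "newtons": 30
}}

```text
clock: 24.55
position: [0.4868, -0.2437, 0.0804]
ee_rot: [0.0, 0.999, -0.049, 0.0]
contact_force: [-0.1, -0.2, 2.6]
width: 0.0194
```

Call:
{"fn": "servo_tool", "kwargs": {
  "increments": [
    {"slide":[0,0,-0.013],"spin":0},
    {"slide":[0,0,-0.013],"spin":0},
    {"slide":[0,0,0],"spin":0},
    {"slide":[-0.002,0,0],"spin":0},
    {"slide":[-0.0047,0,-0.0003],"spin":0},
    {"slide":[-0.0046,0,0.0001],"spin":0},
    {"slide":[-0.0046,0,0.0005],"spin":0},
    {"slide":[0,0,0],"spin":0}
  ]
}}

```text
clock: 25.35
position: [0.4734, -0.2425, 0.1063]
ee_rot: [0.0, 0.999, -0.05, 0.003]
contact_force: [5.1, 0.3, 0.9]
width: 0.02
```

Run:
```python
from h import *
s,I=shot('w27');show(s)
cv2.imwrite('pics/w27c.png',cv2.resize(I[90:340,200:440],None,fx=3,fy=2.4,interpolation=cv2.INTER_CUBIC))
```

```text
t 25.35 p [ 0.4734 -0.2425  0.1063] yaw -5.74 z [ 0.007 -0.001 -1.   ] w 0.02 F [5.1 0.3 0.9]
```

View pics/w27c.png

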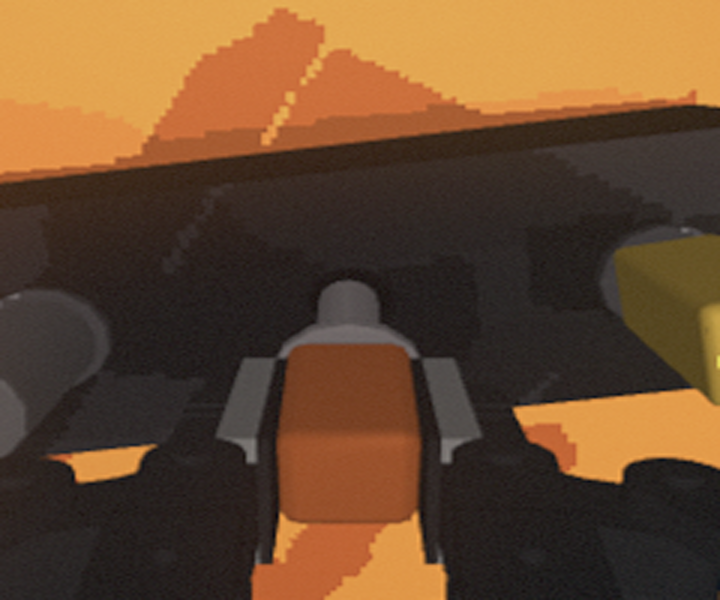

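Call:
{"fn": "servo_tool", "kwargs": {
  "increments": [
    {"slide":[-0.0046,0,0.0009],"spin":0},
    {"slide":[-0.0045,0,0.0012],"spin":0},
    {"slide":[-0.0044,0,0.0017],"spin":0},
    {"slide":[-0.002,0,0.001],"spin":0},
    {"slide":[0,0,0],"spin":0},
    {"slide":[0,0,0],"spin":0}
  ]
}}

```text
clock: 26.0
position: [0.4584, -0.2414, 0.1023]
ee_rot: [0.001, 0.999, -0.05, 0.004]
contact_force: [3.9, 0.4, 5.2]
width: 0.0195
```

Run:
```python
from h import *
s,I=shot('w28');show(s)
cv2.imwrite('pics/w28c.png',cv2.resize(I[90:340,200:440],None,fx=3,fy=2.4,interpolation=cv2.INTER_CUBIC))
```

```text
t 26.0 p [ 0.4584 -0.2414  0.1023] yaw -5.72 z [ 0.007 -0.002 -1.   ] w 0.0195 F [3.9 0.4 5.2]
```

View pics/w28c.png

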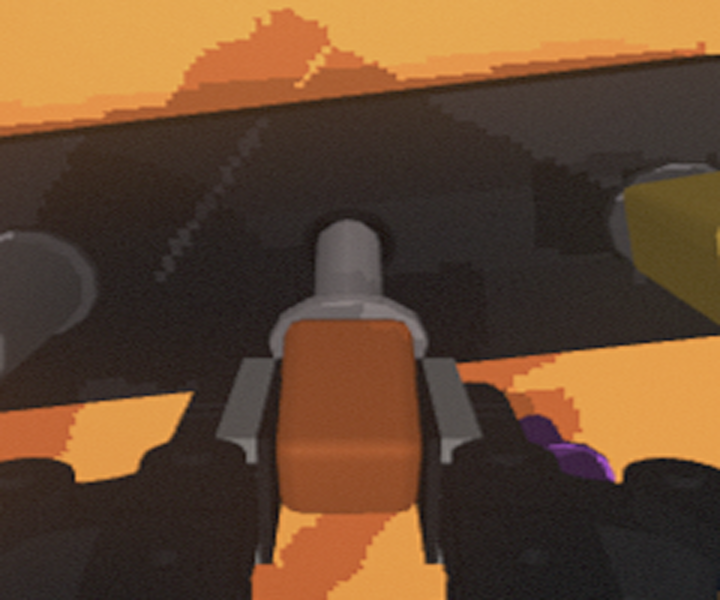

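Call:
{"fn": "servo_tool", "kwargs": {
  "increments": [
    {"slide":[-0.002,0,0.0008],"spin":0},
    {"slide":[-0.001,0,0.0004],"spin":0},
    {"slide":[0,0,0],"spin":0},
    {"slide":[0,0,-0.04],"spin":0},
    {"slide":[0,0,-0.045],"spin":0},
    {"slide":[0,0,-0.045],"spin":0},
    {"slide":[0,0,0],"spin":0},
    {"slide":[0,0,0],"spin":0}
  ]
}}

```text
clock: 26.85
position: [0.452, -0.2401, 0.2298]
ee_rot: [0.0, 0.999, -0.049, 0.0]
contact_force: [-0.0, 0.7, -1.9]
width: 0.0192
```

Run:
```python
from h import *
s,I=shot('w29');show(s)
cv2.imwrite('pics/w29c.png',cv2.resize(I[130:330,240:400],None,fx=5,fy=3,interpolation=cv2.INTER_CUBIC))
S=eyes.get_image('side');cv2.imwrite('pics/s29c.png',cv2.resize(S[180:330,250:420],None,fx=4.5,fy=4,interpolation=cv2.INTER_CUBIC))
C=cam('wrist',s);print('drift',proj(C,(.488,-.304,.124)))
```

```text
t 26.85 p [ 0.452  -0.2401  0.2298] yaw -5.67 z [ 0. -0. -1.] w 0.0192 F [-0.   0.7 -1.9]
drift [393.27345356 150.87673485]
```

View pics/w29.png

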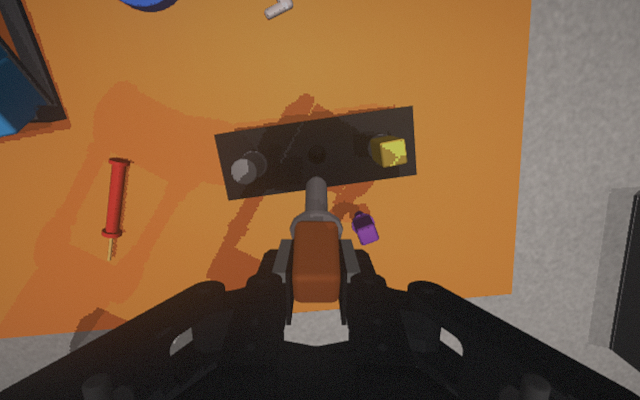

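View pics/w29c.png

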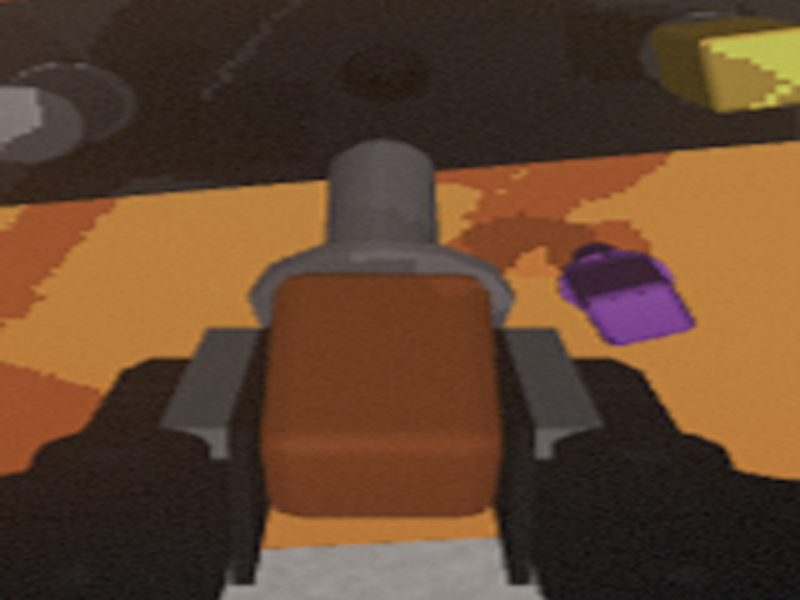

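View pics/s29c.png

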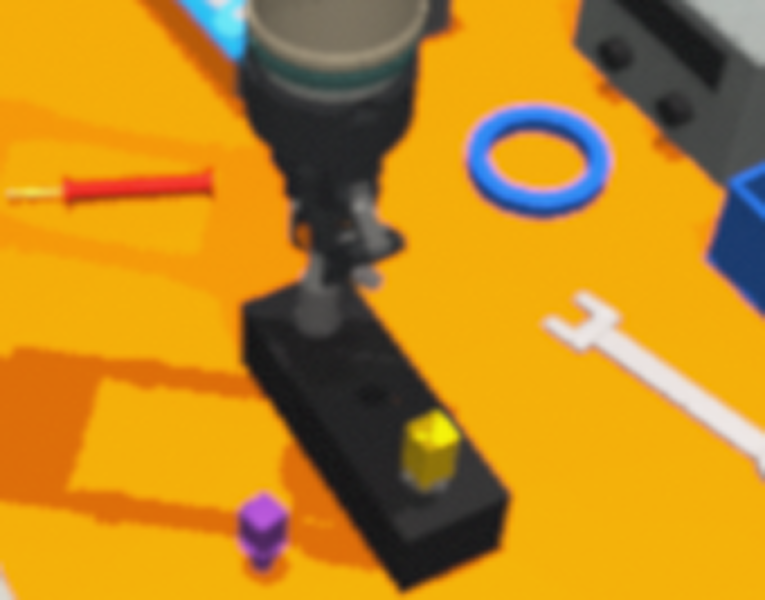

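Run:
```python
from h import *
st=np.load('w29.npz');C=cam('wrist',st);M=Rq(st['ee_rot']).as_matrix()
for th in range(22,40,2):
    t=np.radians(th);u=np.array([np.sin(t),0,np.cos(t)]);n=np.array([np.cos(t),0,-np.sin(t)]);G=np.array([0,0,-.0187])
    f=lambda a,b:proj(C,st['position']+M@(G+a*u+b*n))
    # end upper edge, flange lower outer top rim far edge, cap top edge (cap top at 36 => 8.9 above grip) both corners
    print(th,'end',f(.0631,.0042)[1].round(1),'sh',f(.0591,.006)[1].round(1),'flange far',f(.0271,.013)[1].round(1),'capfront lower',f(.0241,.010)[1].round(1),'top edge near',f(-.0089,.010)[1].round(1),'top far',f(-.0089,-.010)[1].round(1))
```

```text
22 end 187.9 sh 189.2 flange far 215.3 capfront lower 224.3 top edge near 279.8 top far 310.3
24 end 184.9 sh 186.4 flange far 214.4 capfront lower 223.4 top edge near 281.0 top far 310.0
26 end 182.0 sh 183.7 flange far 213.6 capfront lower 222.7 top edge near 282.3 top far 309.7
28 end 179.1 sh 181.1 flange far 212.8 capfront lower 221.9 top edge near 283.5 top far 309.3
30 end 176.2 sh 178.4 flange far 212.1 capfront lower 221.3 top edge near 284.7 top far 308.9
32 end 173.4 sh 175.8 flange far 211.4 capfront lower 220.6 top edge near 285.9 top far 308.4
34 end 170.6 sh 173.3 flange far 210.8 capfront lower 220.1 top edge near 287.1 top far 308.0
36 end 167.9 sh 170.8 flange far 210.3 capfront lower 219.6 top edge near 288.3 top far 307.5
38 end 165.3 sh 168.4 flange far 209.9 capfront lower 219.1 top edge near 289.5 top far 306.9
```

Call:
{"fn": "servo_tool", "kwargs": {
  "increments": [
    {"slide":[0.0053,-0.0454,0],"spin":0},
    {"slide":[0.0053,-0.0454,0],"spin":0},
    {"slide":[0.0053,-0.0454,0],"spin":0},
    {"slide":[0.0053,-0.0454,0],"spin":0},
    {"slide":[0.0053,-0.0454,0],"spin":0},
    {"slide":[0.0053,-0.0454,0],"spin":0},
    {"slide":[0.0053,-0.0454,0],"spin":0},
    {"slide":[0.0053,-0.0454,0],"spin":0}
  ]
}}

```text
clock: 27.75
position: [0.5292, 0.1188, 0.2272]
ee_rot: [0.001, 0.999, -0.049, -0.002]
contact_force: [-0.2, 0.0, -0.8]
width: 0.0195
```

Call:
{"fn": "servo_tool", "kwargs": {
  "increments": [
    {"slide":[0,0,0],"spin":-5.7},
    {"slide":[0,0,0],"spin":-5.7},
    {"slide":[0,0,0.02],"spin":0},
    {"slide":[0,0,0],"spin":0},
    {"slide":[0,0,0],"spin":0}
  ],
  "newtons": 50
}}

```text
clock: 28.25
position: [0.5293, 0.1169, 0.2079]
ee_rot: [0.0, 0.999, 0.05, -0.002]
contact_force: [0.3, -0.5, -2.3]
width: 0.019
```

Run:
```python
from h import *
s,I=shot('w30');show(s);tiprel(s,(.0316,.0005,.036))
cv2.imwrite('pics/w30c.png',cv2.resize(I[80:220,220:420],None,fx=4,fy=4,interpolation=cv2.INTER_CUBIC))
C=cam('wrist',s);print(proj(C,(.5846,.1227,.1298)))
```

```text
t 28.25 p [0.5293 0.1169 0.2079] yaw 5.72 z [-0.005 -0.001 -1.   ] w 0.019 F [ 0.3 -0.5 -2.3]
tip in link mm [0.03, -0.77, 48.47] F link [-1.0, -0.5, -2.1]
[315.1025471 134.3663289]
```

View pics/w30c.png

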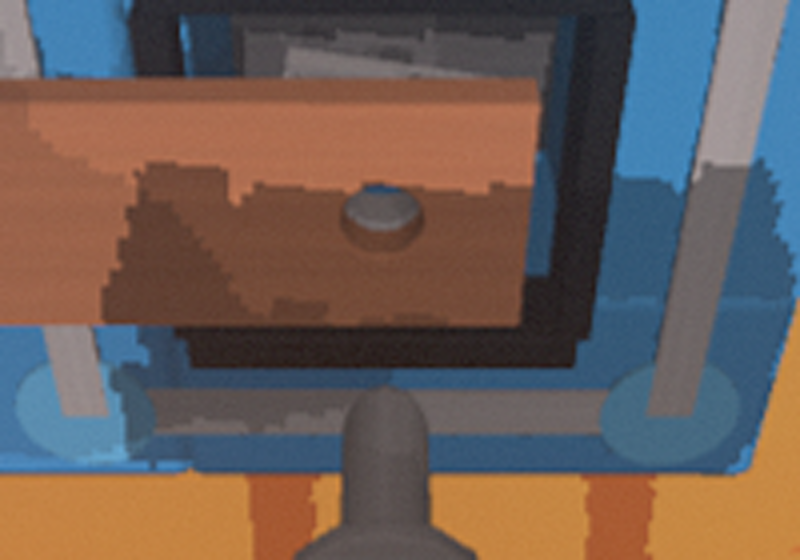

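Call:
{"fn": "servo_tool", "kwargs": {
  "increments": [
    {"slide":[0.007,-0.0007,0.0121],"spin":0},
    {"slide":[0.007,0,0.0121],"spin":0},
    {"slide":[0.006,0,0.0104],"spin":0},
    {"slide":[0,0,0],"spin":0},
    {"slide":[0,0,0],"spin":0}
  ]
}}

```text
clock: 28.8
position: [0.5502, 0.1197, 0.1745]
ee_rot: [0.0, 0.999, 0.05, -0.001]
contact_force: [-0.7, 0.1, -0.7]
width: 0.019
```

Run:
```python
from h import *
s,I=shot('w31');show(s);tiprel(s,(.0316,.0005,.036))
cv2.imwrite('pics/w31c.png',cv2.resize(I[80:220,220:420],None,fx=4,fy=4,interpolation=cv2.INTER_CUBIC))
C=cam('wrist',s);print(proj(C,(.5846,.1227,.1298)))
```

```text
t 28.8 p [0.5502 0.1197 0.1745] yaw 5.73 z [-0.001 -0.    -1.   ] w 0.019 F [-0.7  0.1 -0.7]
tip in link mm [1.76, -0.07, 8.97] F link [-0.9, 0.1, -0.3]
[316.14431896 173.96399709]
```

View pics/w31c.png

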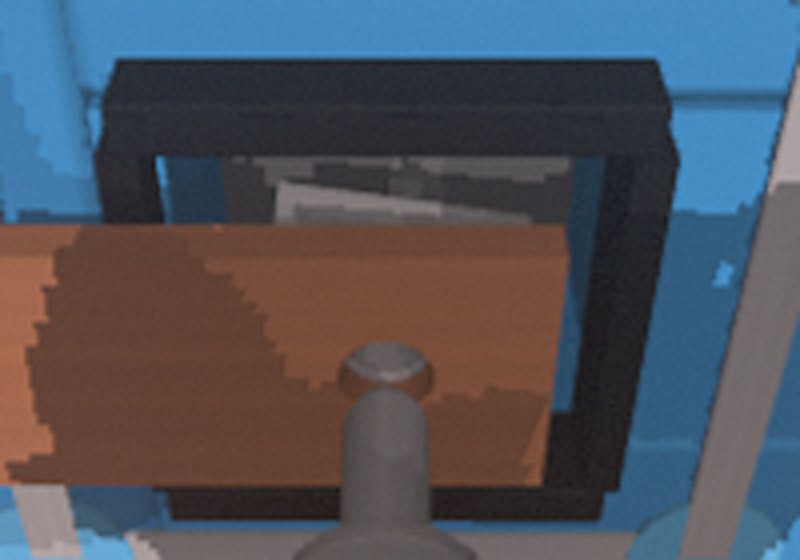

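Call:
{"fn": "servo_tool", "kwargs": {
  "increments": [
    {"slide":[-0.0014,0,0.0008],"spin":0},
    {"slide":[0.0015,0,0.0026],"spin":0},
    {"slide":[0.0015,0,0.0026],"spin":0},
    {"slide":[0.0015,0,0.0026],"spin":0},
    {"slide":[0.0015,0,0.0026],"spin":0},
    {"slide":[0,0,0],"spin":0}
  ]
}}

```text
clock: 29.45
position: [0.5549, 0.1202, 0.1635]
ee_rot: [0.0, 0.999, 0.05, -0.0]
contact_force: [0.2, 0.5, -0.4]
width: 0.0189
```

Run:
```python
from h import *
s,I=shot('w32');show(s);tiprel(s,(.0316,.0005,.036))
cv2.imwrite('pics/w32c.png',cv2.resize(I[80:220,220:420],None,fx=4,fy=4,interpolation=cv2.INTER_CUBIC))
```

```text
t 29.45 p [0.5549 0.1202 0.1635] yaw 5.73 z [-0.001 -0.    -1.   ] w 0.0189 F [ 0.2  0.5 -0.4]
tip in link mm [0.33, -0.01, -2.92] F link [0.0, 0.5, -0.4]
```

View pics/w32c.png

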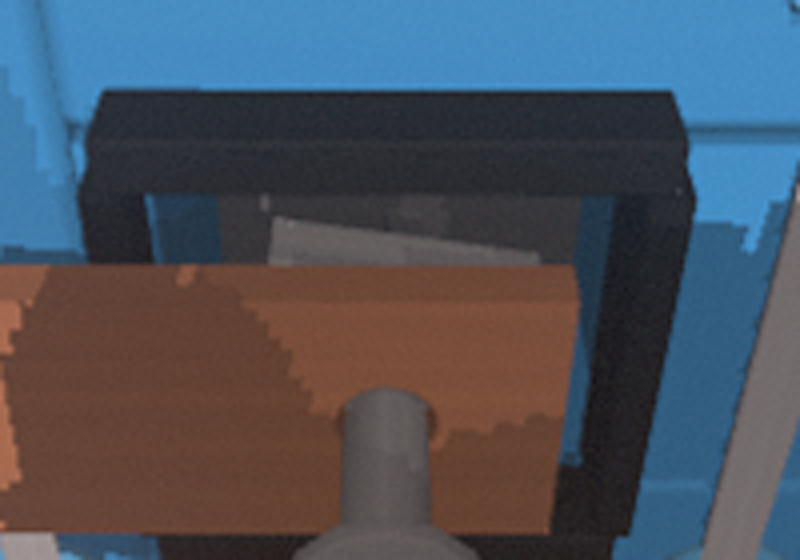

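In the busbar hole, centred, no force. Continue down slowly.

Call:
{"fn": "servo_tool", "kwargs": {
  "increments": [
    {"slide":[0.001,0,0.0017],"spin":0},
    {"slide":[0.001,0,0.0017],"spin":0},
    {"slide":[0.001,0,0.0017],"spin":0},
    {"slide":[0.001,0,0.0017],"spin":0},
    {"slide":[0,0,0],"spin":0}
  ]
}}

```text
clock: 30.0
position: [0.5588, 0.1206, 0.1568]
ee_rot: [0.0, 0.999, 0.05, -0.0]
contact_force: [0.4, 0.4, -1.0]
width: 0.0192
```

Run:
```python
from h import *
s=manip.get_state();show(s);tiprel(s,(.0316,.0005,.036))
```

```text
t 30.0 p [0.5588 0.1206 0.1568] yaw 5.74 z [-0. -0. -1.] w 0.0192 F [ 0.4  0.4 -1. ]
tip in link mm [0.47, 0.01, -10.63] F link [-0.1, 0.3, -1.1]
```

Call:
{"fn": "servo_tool", "kwargs": {
  "increments": [
    {"slide":[0.001,0,0.0017],"spin":0},
    {"slide":[0.001,0,0.0017],"spin":0},
    {"slide":[0.001,0,0.0017],"spin":0},
    {"slide":[0.001,0,0.0017],"spin":0},
    {"slide":[0,0,0],"spin":0}
  ]
}}

```text
clock: 30.5
position: [0.5628, 0.121, 0.15]
ee_rot: [0.0, 0.999, 0.05, -0.0]
contact_force: [0.2, -0.5, -0.9]
width: 0.0191
```

Run:
```python
from h import *
s=manip.get_state();show(s);tiprel(s,(.0316,.0005,.036))
```

```text
t 30.5 p [0.5628 0.121  0.15  ] yaw 5.73 z [-0. -0. -1.] w 0.0191 F [ 0.2 -0.5 -0.9]
tip in link mm [0.55, 0.01, -18.54] F link [-0.3, -0.5, -0.8]
```

Through the nut plate with no resistance.

Call:
{"fn": "servo_tool", "kwargs": {
  "increments": [
    {"slide":[0.001,0,0.0017],"spin":0},
    {"slide":[0.001,0,0.0017],"spin":0},
    {"slide":[0.001,0,0.0017],"spin":0},
    {"slide":[0.001,0,0.0017],"spin":0},
    {"slide":[0.001,0,0.0017],"spin":0},
    {"slide":[0.001,0,0.0017],"spin":0},
    {"slide":[0,0,0],"spin":0}
  ]
}}

```text
clock: 31.2
position: [0.5686, 0.1216, 0.1397]
ee_rot: [0.0, 0.999, 0.05, -0.0]
contact_force: [-0.6, -1.5, -2.8]
width: 0.0194
```

Run:
```python
from h import *
s,I=shot('w33');show(s);tiprel(s,(.0316,.0005,.036))
cv2.imwrite('pics/w33c.png',cv2.resize(I[80:320,220:420],None,fx=4,fy=2.5,interpolation=cv2.INTER_CUBIC))
```

```text
t 31.2 p [0.5686 0.1216 0.1397] yaw 5.73 z [-0.001 -0.    -1.   ] w 0.0194 F [-0.6 -1.5 -2.8]
tip in link mm [0.35, -0.01, -30.38] F link [-2.1, -1.4, -2.1]
```

View pics/w33c.png

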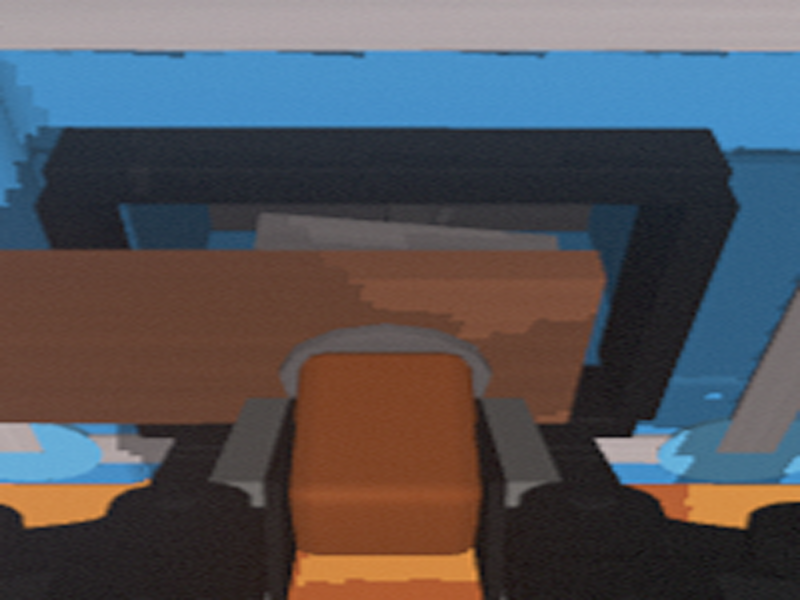

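Call:
{"fn": "servo_tool", "kwargs": {
  "increments": [
    {"slide":[0.001,0,0.0017],"spin":0},
    {"slide":[0.0005,0,0.0009],"spin":0},
    {"slide":[0.0005,0,0.0009],"spin":0},
    {"slide":[0,0,0],"spin":0}
  ]
}}

```text
clock: 31.65
position: [0.5704, 0.1217, 0.1364]
ee_rot: [0.0, 0.999, 0.05, -0.001]
contact_force: [-2.4, -1.3, -1.2]
width: 0.019
```

Run:
```python
from h import *
s=manip.get_state();show(s);tiprel(s,(.0316,.0005,.036))
```

```text
t 31.65 p [0.5704 0.1217 0.1364] yaw 5.74 z [-0.001 -0.    -1.   ] w 0.019 F [-2.4 -1.3 -1.2]
tip in link mm [0.26, -0.04, -34.13] F link [-2.8, -1.0, 0.2]
```

Call:
{"fn": "servo_tool", "kwargs": {
  "increments": [
    {"slide":[0.0005,0,0.0009],"spin":0},
    {"slide":[0.0005,0,0.0009],"spin":0},
    {"slide":[0,0,0],"spin":0}
  ]
}}

```text
clock: 31.95
position: [0.5705, 0.1218, 0.1361]
ee_rot: [0.0, 0.999, 0.05, -0.001]
contact_force: [-7.8, -1.3, 8.3]
width: 0.0193
```

Run:
```python
from h import *
s=manip.get_state();show(s);tiprel(s,(.0316,.0005,.036))
```

```text
t 31.95 p [0.5705 0.1218 0.1361] yaw 5.74 z [-0.002 -0.    -1.   ] w 0.0193 F [-7.8 -1.3  8.3]
tip in link mm [0.19, -0.02, -34.45] F link [-2.7, -0.5, 11.2]
```

Call:
{"fn": "servo_tool", "kwargs": {
  "increments": [
    {"slide":[0,0,0],"spin":0},
    {"slide":[0,0,0],"spin":0},
    {"slide":[0,0,0],"spin":0},
    {"slide":[-0.001,0,-0.0017],"spin":0},
    {"slide":[-0.005,0,-0.0087],"spin":0},
    {"slide":[-0.015,0,-0.026],"spin":0},
    {"slide":[-0.02,0,-0.0346],"spin":0},
    {"slide":[0,0,0],"spin":0}
  ],
  "hand": 0.5
}}

```text
clock: 32.75
position: [0.5315, 0.1181, 0.2111]
ee_rot: [-0.0, 0.999, 0.05, 0.004]
contact_force: [0.3, 0.5, -0.2]
width: 0.0427
```

Run:
```python
from h import *
s,I=shot('w34');show(s)
cv2.imwrite('pics/w34c.png',cv2.resize(I[60:220,220:420],None,fx=4,fy=3.7,interpolation=cv2.INTER_CUBIC))
S=eyes.get_image('side');cv2.imwrite('pics/s34.png',S)
cv2.imwrite('pics/s34c.png',cv2.resize(S[90:190,250:370],None,fx=6,fy=6,interpolation=cv2.INTER_CUBIC))
C=cam('wrist',s);H,xl,yl,zl=link(H=(.5846,.1227,.1298))
for dz in (0,.002,.005): print(dz,'cap top ctr',proj(C,H+(.036+dz)*zl).round(1),'flange +x rim',proj(C,H+(.003+dz)*zl+.013*xl).round(1))
```

```text
t 32.75 p [0.5315 0.1181 0.2111] yaw 5.75 z [ 0.008  0.001 -1.   ] w 0.0427 F [ 0.3  0.5 -0.2]
0 cap top ctr [316.6 171.8] flange +x rim [316.6 124.6]
0.002 cap top ctr [316.6 173.8] flange +x rim [316.6 126.3]
0.005 cap top ctr [316.6 177. ] flange +x rim [316.6 128.7]
```

View pics/w34c.png

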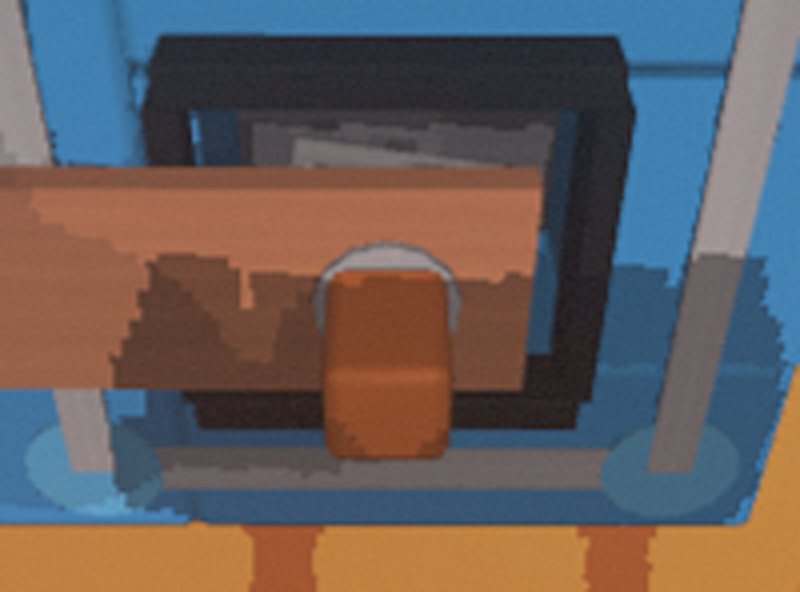

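View pics/s34c.png

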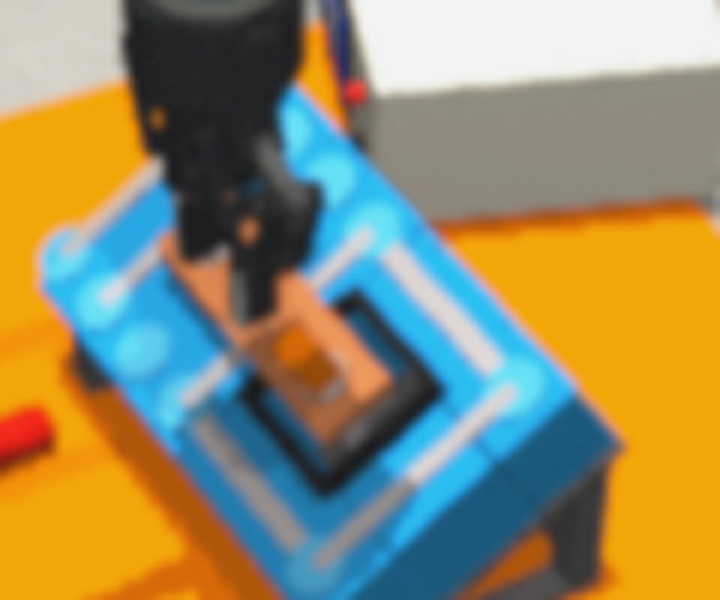

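Call:
{"fn": "servo_tool", "kwargs": {
  "increments": [
    {"slide":[-0.03,0.01,-0.04],"spin":0},
    {"slide":[-0.04,0.03,-0.04],"spin":0},
    {"slide":[-0.04,0.04,0],"spin":0},
    {"slide":[-0.02,0.04,0],"spin":0},
    {"slide":[0,0,0],"spin":0},
    {"slide":[0,0,0],"spin":0},
    {"slide":[0,0,0],"spin":0}
  ]
}}

```text
clock: 33.55
position: [0.4269, -0.0012, 0.2757]
ee_rot: [-0.0, 0.999, 0.05, -0.0]
contact_force: [-0.0, 0.2, 0.4]
width: 0.0425
```

Run:
```python
from h import *
s,I=shot('w35');show(s)
S=eyes.get_image('side');T=eyes.get_image('top');cv2.imwrite('pics/s35.png',S);cv2.imwrite('pics/t35.png',T)
a=cv2.resize(S[110:180,270:340],(400,400),interpolation=cv2.INTER_CUBIC);b=cv2.resize(T[155:205,250:310],(400,400),interpolation=cv2.INTER_CUBIC)
cv2.imwrite('pics/st35.png',np.hstack([a,b]))
c=cv2.resize(S[240:330,290:380],(400,400),interpolation=cv2.INTER_CUBIC);cv2.imwrite('pics/rk35.png',c)
for n in ('side','top'):
    C=cam(n);H,xl,yl,zl=link(H=(.5846,.1227,.1298))
    print(n,'mouth',proj(C,H),'captop',proj(C,H+.036*zl),'+3',proj(C,H+.039*zl),'drift top',proj(C,(.488,-.304,.124)),'collar',proj(C,(.488,-.304,.072)))
```

```text
t 33.55 p [ 0.4269 -0.0012  0.2757] yaw 5.74 z [-0.001  0.001 -1.   ] w 0.0425 F [-0.   0.2  0.4]
side mouth [304.34999485 151.94911581] captop [298.7609684  146.21977711] +3 [298.28374991 145.73057808] drift top [346.7268679  286.26273232] collar [345.27229702 297.4490006 ]
top mouth [282.71868323 178.71067379] captop [282.33175747 182.09070518] +3 [282.29859939 182.38036107] drift top [421.36456165 212.89392416] collar [417.43615999 215.46508464]
```

View pics/st35.png

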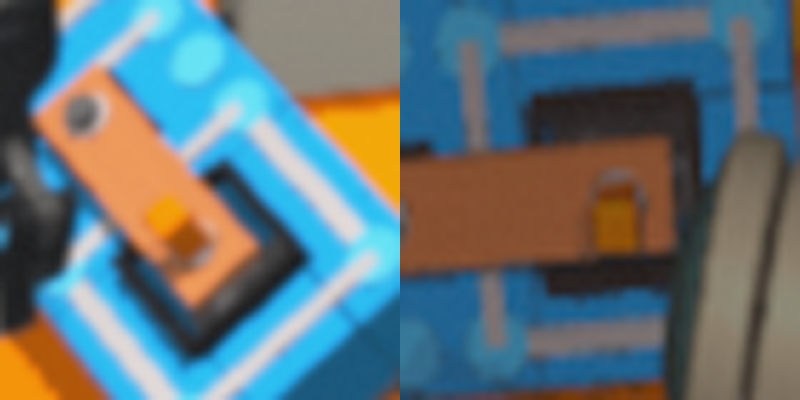

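View pics/rk35.png

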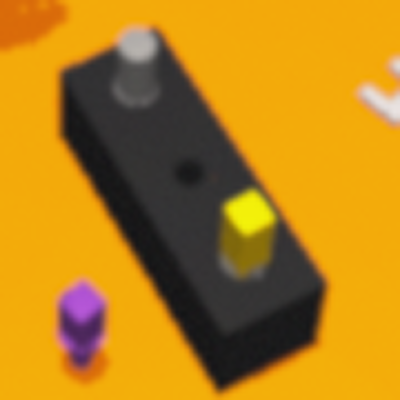

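View pics/s35.png

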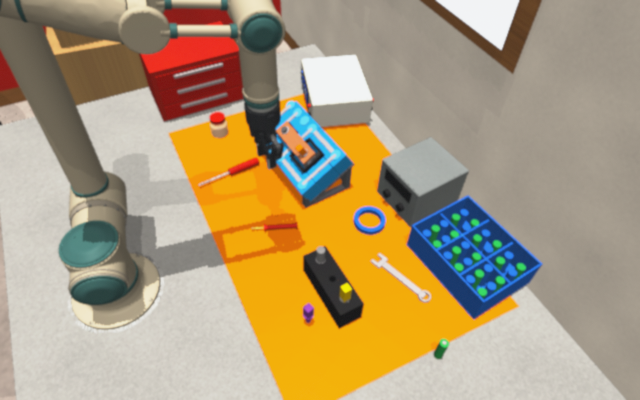

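Run:
```python
from h import *
manip.sign_off();show(manip.get_state())
```

```text
the job is handed in; nothing more can be done
the job is handed in; nothing more can be done
```

I brought the two holes into line with the drift, put the drift back in the tool block, fitted the bolt home in the busbar and let go. I handed the job in at about 34 s of the 70 s allowed; the hand-in reports no verdict.

- **Tilting the tools:** the moves cannot tilt the tool, so I pivoted first the drift and then the bolt about 30° in the grip against the edge of their own block holes.
- **Drift:** the nose dropped past the level of the plate's top at the first try. I pushed the plate back with a wrist force of about 5 N, then went down to the collar. The highest reading was 9 N, well under the 45 N limit. The drift was then set upright again in its original hole and released.
- **Bolt:** it passed through busbar and nut plate with no resistance and stopped on its flange at about 11 N.

**Last checks:**
- **Bolt cap:** in the wrist and side pictures it is where a fully home bolt should be, to about 1 px (1–2 mm).
- **Drift:** it stands upright and is where it should be in the side picture.
- **Bystanders:** the punch, purple look-alike and other bench items look unmoved in the side picture; I judged this by eye, without measuring.
- **Robot:** it was clear of everything.

**Disagreements:** my estimated depths at the stops were 1 to 1.5 mm short: 59 mm instead of 60 for the drift, and 34.5 mm instead of 36 for the bolt. I put this down to not knowing exactly where each was gripped. One bolt-flange edge in the wrist picture read about 1 px high, between seated and 2 mm up.

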